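# Set up the filtration manifold

## Task

Set up the vacuum filtration manifold: stand every filter funnel from the white rack in a station of its own and tap it down until its tapered shank is fully home, collar flush on the rim, so that it holds by friction. Take out only the orange-handled plugs that are in the way (they are wedged tight: rock them loose, the manifold must stay standing on the bench) and leave them in the metal tray; a station that gets no funnel must be left closed by its plug. Once no station is open any more, turn the vacuum dial so that its white pointer stands at the red mark, and leave the red-lidded sample cup undisturbed.

Things in the scene. Friction and masses are not known exactly. Their poses are not given: they have to be found in the camera images.
- manifold: Stainless filtration manifold, 1.6 kg: 350 mm pipe along its own y on two feet 84 mm wide (own x), loose on rubber pads. Origin under its middle at bench height, z up. Three tapered sockets (stations) 90 mm apart; vacuum dial at its -y end; valve stubs reach 40 mm to its -x side at 35 mm height. A straight pull of 16 to 21 N lifts it; lifted = origin over 12 mm up or leaning over 0.12 rad.
- station_a (a point): Centre of the rim of station a (own y = +135 mm), 82 mm above the bench; rim 49 mm across. Tapered socket straight down, 29 mm across at the rim, narrowing 1 in 10 on the radius, lined with a springy silicone sleeve.
- station_b (a point): The same for station b (own y = +45 mm).
- station_c (a point): The same for station c (own y = -45 mm), 97 mm from the dial's axis.
- plug_a: Blanking plug, 80 g: black tapered rubber shank 46 mm long below its origin (centre of the collar's underside), collar 41 mm across and 7 mm thick, above it an orange round handle 21 mm across up to 56 mm above the origin; z up. In a station its origin is at the station's point. A straight pull of 20 to 35 N would be needed, more than the manifold weighs. May be absent.
- plug_b: A like plug. To free one: pinch the handle and rock it about 0.25 rad each way along the manifold's length, about a point some 20 mm below the rim, rising 1 to 2 mm a rock; it walks out, and after about 10 mm lifts freely. Pressing one fully home again would take over 35 N. May be absent.
- plug_c: A like plug. May be absent.
- rack: White plastic rack, 66 x 248 mm (long along its own y), top 58 mm above the bench, with three holes 32 mm across at own y = -80, 0, +80 mm in which funnels stand by their collars. Origin under its middle.
- funnel_a: Filter funnel with lid, 150 g: black tapered shank 46 mm long below its origin (centre of the collar's underside), 28.8 mm across at the top, 19 at the tip; collar 43 across, 7 thick; white cup 45 across, from 20 to 57 mm above the origin; blue lid 46 across, 57 to 65 mm, on it a flat boss 23 across, top at 70 mm, to tap on; z up. May be absent.
- funnel_b: A like funnel. Let go in a station, a funnel stands up to 6 mm proud; fully home (origin within 2 mm of the station's point, collar on the rim) takes 12 to 20 N downward, after which the taper holds it by friction. May be absent.
- funnel_c: A like funnel. May be absent.
- tray: Open aluminium tray, 140 mm (own x) x 210 mm (own y), 30 mm high, walls and floor 4 mm thick; origin under its middle. Plugs may lie or stand in it anyhow, their collars within its outline.
- dial_grip (a point): On the dial's vertical axis, 103 mm above the bench: height to pinch the knob's upright bar, which is 42 mm long, 14 mm wide and 26 mm tall (from 84 to 110 mm above the bench), along the pointer. The housing below is 74 mm across.
- dial_pointer (a point): Tip of the white pointer at one end of the bar, 24 mm from the axis, 81 mm above the bench.
- mark_tip (a point): The red mark's place on the scale, 24 mm from the axis: the pointer is set when its tip is within 4 mm of this point. A red tab at the edge of the white scale shows it.
- dial (a joint): Turn of the dial, rad, 0 to 4.5; grows clockwise seen from above; stiff enough to stay where it is left (0.04 N m). It starts near 0.
- set_mark (a joint): Where the red mark stands, as a value of the dial: the goal for joint dial.
- cup: Sample cup with red lid, 56 mm across, 58 mm tall; not to be disturbed.
Things that resemble listed ones, but are neither listed nor needed, are in the scene too. What is shaped like the funnel_c but yellow is not meant. What is shaped like the funnel_a but purple is not meant.

How it is judged:
On the way, in this order (a step that is already met when the one before it is completed fails the run):
1. every funnel fully home in a station and no station open (((horizontal distance between funnel_a and station_a below 0.005 m and z of funnel_a in the frame of station_a below 0.002 m and angle between the z axis of funnel_a and the z axis of manifold, either way round below 0.07 rad) or (horizontal distance between funnel_a and station_b below 0.005 m and z of funnel_a in the frame of station_b below 0.002 m and angle between the z axis of funnel_a and the z axis of manifold, either way round below 0.07 rad) or (horizontal distance between funnel_a and station_c below 0.005 m and z of funnel_a in the frame of station_c below 0.002 m and angle between the z axis of funnel_a and the z axis of manifold, either way round below 0.07 rad)) and ((horizontal distance between funnel_b and station_a below 0.005 m and z of funnel_b in the frame of station_a below 0.002 m and angle between the z axis of funnel_b and the z axis of manifold, either way round below 0.07 rad) or (horizontal distance between funnel_b and station_b below 0.005 m and z of funnel_b in the frame of station_b below 0.002 m and angle between the z axis of funnel_b and the z axis of manifold, either way round below 0.07 rad) or (horizontal distance between funnel_b and station_c below 0.005 m and z of funnel_b in the frame of station_c below 0.002 m and angle between the z axis of funnel_b and the z axis of manifold, either way round below 0.07 rad)) and ((horizontal distance between funnel_c and station_a below 0.005 m and z of funnel_c in the frame of station_a below 0.002 m and angle between the z axis of funnel_c and the z axis of manifold, either way round below 0.07 rad) or (horizontal distance between funnel_c and station_b below 0.005 m and z of funnel_c in the frame of station_b below 0.002 m and angle between the z axis of funnel_c and the z axis of manifold, either way round below 0.07 rad) or (horizontal distance between funnel_c and station_c below 0.005 m and z of funnel_c in the frame of station_c below 0.002 m and angle between the z axis of funnel_c and the z axis of manifold, either way round below 0.07 rad)) and ((horizontal distance between funnel_a and station_a below 0.005 m and z of funnel_a in the frame of station_a below 0.002 m and angle between the z axis of funnel_a and the z axis of manifold, either way round below 0.07 rad) or (horizontal distance between funnel_b and station_a below 0.005 m and z of funnel_b in the frame of station_a below 0.002 m and angle between the z axis of funnel_b and the z axis of manifold, either way round below 0.07 rad) or (horizontal distance between funnel_c and station_a below 0.005 m and z of funnel_c in the frame of station_a below 0.002 m and angle between the z axis of funnel_c and the z axis of manifold, either way round below 0.07 rad) or (horizontal distance between plug_a and station_a below 0.005 m and z of plug_a in the frame of station_a below 0.004 m and angle between the z axis of plug_a and the z axis of manifold, either way round below 0.07 rad)) and ((horizontal distance between funnel_a and station_b below 0.005 m and z of funnel_a in the frame of station_b below 0.002 m and angle between the z axis of funnel_a and the z axis of manifold, either way round below 0.07 rad) or (horizontal distance between funnel_b and station_b below 0.005 m and z of funnel_b in the frame of station_b below 0.002 m and angle between the z axis of funnel_b and the z axis of manifold, either way round below 0.07 rad) or (horizontal distance between funnel_c and station_b below 0.005 m and z of funnel_c in the frame of station_b below 0.002 m and angle between the z axis of funnel_c and the z axis of manifold, either way round below 0.07 rad) or (horizontal distance between plug_b and station_b below 0.005 m and z of plug_b in the frame of station_b below 0.004 m and angle between the z axis of plug_b and the z axis of manifold, either way round below 0.07 rad)) and ((horizontal distance between funnel_a and station_c below 0.005 m and z of funnel_a in the frame of station_c below 0.002 m and angle between the z axis of funnel_a and the z axis of manifold, either way round below 0.07 rad) or (horizontal distance between funnel_b and station_c below 0.005 m and z of funnel_b in the frame of station_c below 0.002 m and angle between the z axis of funnel_b and the z axis of manifold, either way round below 0.07 rad) or (horizontal distance between funnel_c and station_c below 0.005 m and z of funnel_c in the frame of station_c below 0.002 m and angle between the z axis of funnel_c and the z axis of manifold, either way round below 0.07 rad) or (horizontal distance between plug_c and station_c below 0.005 m and z of plug_c in the frame of station_c below 0.004 m and angle between the z axis of plug_c and the z axis of manifold, either way round below 0.07 rad))), for 0.3 s.
2. the dial's pointer at the red mark (distance between dial_pointer and mark_tip below 0.0042 m), for 0.3 s.
At the end, for the whole second after the job is handed in: Every funnel's collar within 2 mm of the rim of a station of its own, upright and at rest; every station closed by a funnel or by its plug; every plug that was taken out in the tray (collar within its outline); the pointer's tip within 4 mm of the red mark; the manifold standing on the bench (all of step 1 and ((horizontal distance between plug_a and station_a below 0.005 m and z of plug_a in the frame of station_a below 0.004 m and angle between the z axis of plug_a and the z axis of manifold, either way round below 0.07 rad) or (x of plug_a in the frame of tray between -0.072 and 0.072 m and y of plug_a in the frame of tray between -0.107 and 0.107 m and z of plug_a in the frame of tray below 0.06 m)) and ((horizontal distance between plug_b and station_b below 0.005 m and z of plug_b in the frame of station_b below 0.004 m and angle between the z axis of plug_b and the z axis of manifold, either way round below 0.07 rad) or (x of plug_b in the frame of tray between -0.072 and 0.072 m and y of plug_b in the frame of tray between -0.107 and 0.107 m and z of plug_b in the frame of tray below 0.06 m)) and ((horizontal distance between plug_c and station_c below 0.005 m and z of plug_c in the frame of station_c below 0.004 m and angle between the z axis of plug_c and the z axis of manifold, either way round below 0.07 rad) or (x of plug_c in the frame of tray between -0.072 and 0.072 m and y of plug_c in the frame of tray between -0.107 and 0.107 m and z of plug_c in the frame of tray below 0.06 m)) and linear speed of each of funnel_a, funnel_b, funnel_c below 0.03 m/s and distance between dial_pointer and mark_tip below 0.0042 m and height (world z) of manifold below 0.004 m and angle between manifold's own z axis and vertical below 0.04 rad); the robot touches nothing.
It fails at once if the manifold is lifted off the bench or tipped (height (world z) of manifold above 0.012 m or angle between manifold's own z axis and vertical above 0.12 rad).
It fails at once if the red-lidded sample cup is pushed aside (distance of cup from where it was at the start of the episode above 0.02 m).
Of funnel_a, funnel_b, funnel_c only 2 to 3 are there at a start; the rules pass over those that are not, and their reading is None.
Of plug_a, plug_b, plug_c only 2 to 3 are there at a start; the rules pass over those that are not, and their reading is None.
At some moment in a run one of tray, rack may be knocked a few centimetres aside while the robot is not near it.
It also fails if it takes over 210 s, if anything falls off the work surface, if the arm or the gripper's body presses on something with over 40 N, if the wrist force passes 120 N, or if a joint passes its speed limit or range.

## Robot

A 6-joint arm with a two-finger parallel gripper is mounted at the origin on a cart in front of the work surface, level with it; the furniture and walls round the work are solid. World frame = base frame: x ahead of the robot, y to its left, z up, the work surface at z = 0. Lengths are in m, angles in rad, forces in N, time in s.
With the tool pointing down it reaches from about 0.25 to 0.775 m from the base axis. Payload 4 kg.
Tool frame: the origin (TCP) lies on the centre line of the jaws, within the pads' length; the fingertips stand 11 mm ahead of it and the grasp point (between the pads) lies 8 mm behind it; z points along the fingers, y is the direction in which the jaws open and shut (so a half turn about z gives the same grasp; the last joint's range is limited). The gripper opens to 94 mm and grips with 3 to 60 N. Pads are 16 mm wide; open, the fingers measure 119 mm over their backs; the gripper's body (75 mm by 177 mm) begins 78 mm behind the grasp point.
Start: joints at [-1.288, 0.087, 1.371, -0, 1.684, -0.103], TCP at [0.207, -0.51, 0.217] pointing down, gripper open.
Joint ranges: [-3.1, 3.1], [-0.76, 2.03], [0.27, 2.55], [-1.08, 4.22], [0.17, 2.65], [-2.57, 2.57]. Speed limits (rad/s): [2.79, 2.79, 3.14, 3.14, 3.14, 3.14].

## Interface

Orientations are given as a 3x3 rotation matrix whose columns are the frame's x, y, z axes.
In Python, from bench import ctrl gives the robot as it stands.
- The arm moves only by the shell command python3 -m pendant 'ROWS'. ROWS is JSON, a list of rows, each a list of 5 numbers: the shift along the tool's x, y, z in units of 40 mm (1.0 is 40 mm), then the turn about the tool's z in degrees, then the opening, from 0 (shut) to 1 (fully open). In form: [[x, y, z, roll, gripper], ...]. A call has exactly 8 rows; each row shifts and turns the pose as measured when the row begins, along the tool's axes as they then stand; what a row does not reach is not made up. A row lasts 1/8 s, in which the tool goes at most 62.5 mm and 10.7 degrees, less where a joint would pass 70% of its speed; a pose out of reach is approached as far as the arm can. A call is refused whole if a number of a shift passes 1 or a number of a turn 10.7, either way. A call with a gripper value outside its range is refused whole. The fingers move at their own pace and stop on an object; the grip force is fixed at half the most. Time passes only in rows, so rows that do not move let the fingers close, or fill a call up. It gives the time, the measured TCP pose, the force and the opening at its end, in the units of the state.
- ctrl.get_obs(): the state, without advancing time (a new reading comes with each control period).
- ctrl.snapshot(name): name is "scene" or "side" or "wrist"; returns (picture, depth): 480x640x3 uint8, blue, green, red; 480x640 float32, m along the optical axis (not along the pixel's ray), 0 where there is no reading.
- ctrl.calibration(name): a dict with "fx", "fy", "cx", "cy" (pixels), "position" and "orientation" of the camera in the world; the wrist camera has in their place "T_tool_cam" (4x4, takes a point from camera to tool coordinates, whose origin is the TCP and whose axes are the flange's). Camera axes: x right, y up, looking along -z (the intrinsics and any distortion apply to the point x, -y, -z); pixel columns grow to the right and rows downward; lengths in m; the calibration is good to about 2 mm. A picture is of the moment at which its call begins: read the wrist's pose just before it. calibration takes no time and is no camera call.
- ctrl.job_done(): hands the job in, once; it reports no verdict.
The state is a dict: "clock": time; "q": joint angles; "dq": joint speeds; "joint_torque": joint torques, N m; "eef_pos": TCP position; "tool_rot": TCP orientation; "ft_force": force on the tool from outside, world axes, zero at the start; "moment": the same for the moment, N m; "grip_width": finger opening in m.
Only numpy, scipy, OpenCV 4.12 (cv2) and the standard library are available. Lean on these libraries where they do the work, as an engineer would, in place of code of your own. Each camera call takes 0.05 s, during which the arm holds its last target.

## Working session

There is one attempt and no reset: what is moved stays moved. The work goes in short steps, Python scripts to look and compute and a shell command to move; the robot and the scene stay as the last step left them, time stands still between calls to the robot, and variables do not carry over. Pictures are saved under pics/ and viewed, and the job is handed in when it is done.

```bash
ls; mkdir -p pics
cat > h.py <<'E'
import numpy as np, cv2
from bench import ctrl
def cam(name, R=None, p=None):
    c=ctrl.calibration(name)
    if name=="wrist":
        T=np.array(c["T_tool_cam"]); o=ctrl.get_obs()
        R=np.array(o["tool_rot"]); p=np.array(o["eef_pos"])
        W=np.eye(4); W[:3,:3]=R; W[:3,3]=p
        T=W@T; return c,T[:3,:3],T[:3,3]
    return c,np.array(c["orientation"]),np.array(c["position"])
def shot(name,fn):
    c,R,p=cam(name)
    im,d=ctrl.snapshot(name)
    cv2.imwrite(f"pics/{fn}.png",im); np.savez(f"pics/{fn}.npz",im=im,d=d,R=R,p=p,K=[c["fx"],c["fy"],c["cx"],c["cy"]])
    return im,d
class V:
    def __init__(s,fn):
        z=np.load(f"pics/{fn}.npz"); s.im=z["im"]; s.d=z["d"]; s.R=z["R"]; s.p=z["p"]; s.K=z["K"]
    def plane(s,u,v,z):
        r=s.R@np.array([(u-s.K[2])/s.K[0],-(v-s.K[3])/s.K[1],-1.0]); t=(z-s.p[2])/r[2]; return s.p+t*r
    def pts(s):
        v,u=np.mgrid[0:480,0:640]; d=s.d
        P=np.stack([(u-s.K[2])/s.K[0]*d,-(v-s.K[3])/s.K[1]*d,-d],-1)
        return P@s.R.T+s.p
    def proj(s,P):
        q=s.R.T@(np.array(P)-s.p); return s.K[2]+s.K[0]*q[0]/-q[2], s.K[3]-s.K[1]*q[1]/-q[2]
E
python3 - <<'E'
from h import *
o=ctrl.get_obs(); print({k:np.round(v,3) for k,v in o.items()})
for n in ("scene","side","wrist"):
    c=ctrl.calibration(n); print(n,{k:np.round(v,3) for k,v in c.items() if k!='x'} )
    shot(n,n+"0")
E
```

```text
pics
{'clock': np.float64(0.0), 'q': array([-1.288,  0.088,  1.372, -0.   ,  1.684, -0.103]), 'dq': array([-0.   ,  0.   ,  0.001, -0.001,  0.001,  0.001]), 'joint_torque': array([-3.0000e-03, -3.4019e+01, -3.0243e+01,  7.1000e-02,  3.3000e-02,
       -0.0000e+00]), 'eef_pos': array([ 0.207, -0.509,  0.215]), 'tool_rot': array([[ 0.927,  0.376, -0.001],
       [ 0.376, -0.927,  0.002],
       [ 0.   , -0.002, -1.   ]]), 'ft_force': array([ 0.444,  0.201, -0.234]), 'moment': array([ 0.025, -0.019, -0.025]), 'grip_width': np.float64(0.094)}
scene {'fx': np.float64(585.802), 'fy': np.float64(585.802), 'cx': np.float64(315.797), 'cy': np.float64(239.219), 'position': array([-0.228, -0.919,  0.639]), 'orientation': array([[ 0.806,  0.236, -0.543],
       [-0.592,  0.351, -0.725],
       [ 0.019,  0.906,  0.423]])}
side {'fx': np.float64(580.303), 'fy': np.float64(580.303), 'cx': np.float64(313.47), 'cy': np.float64(226.592), 'position': array([-0.004,  1.345,  0.787]), 'orientation': array([[-0.932,  0.166, -0.321],
       [-0.362, -0.396,  0.844],
       [ 0.013,  0.903,  0.429]])}
wrist {'fx': np.float64(412.984), 'fy': np.float64(412.984), 'cx': np.float64(323.148), 'cy': np.float64(243.967), 'T_tool_cam': array([[ 0.   ,  0.97 ,  0.242,  0.07 ],
       [ 1.   , -0.   , -0.   ,  0.   ],
       [-0.   ,  0.242, -0.97 , -0.168],
       [ 0.   ,  0.   ,  0.   ,  1.   ]])}
```

View pics/scene0.png

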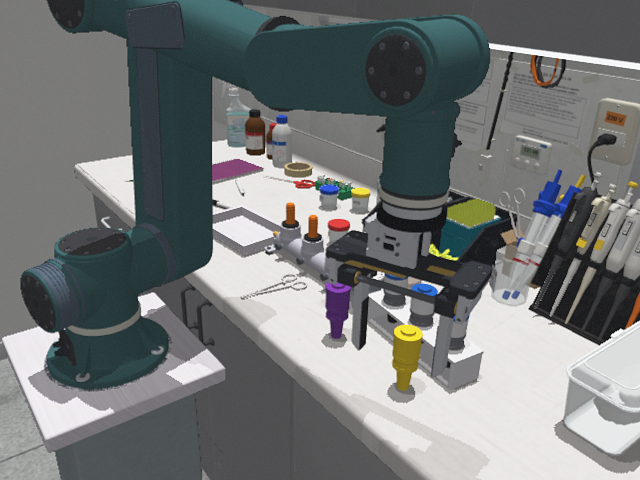

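View pics/side0.png

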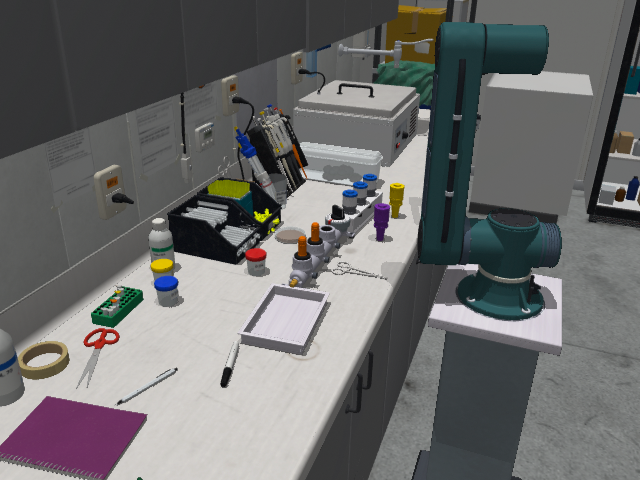

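View pics/wrist0.png

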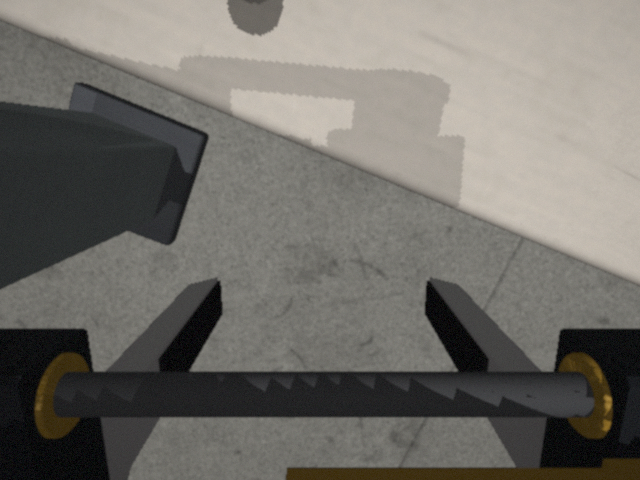

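Run:
```python
from h import *
s=V("side0"); 
cv2.imwrite("pics/side0z.png",cv2.resize(s.im[160:300,230:430],(800,560),interpolation=cv2.INTER_CUBIC))
s2=V("scene0")
cv2.imwrite("pics/scene0z.png",cv2.resize(s2.im[190:400,190:490],(800,560),interpolation=cv2.INTER_CUBIC))
def blobs(v,lo,hi,name,zpl):
    hsv=cv2.cvtColor(v.im,cv2.COLOR_BGR2HSV); m=cv2.inRange(hsv,lo,hi)
    P=v.pts(); n,l,st,c=cv2.connectedComponentsWithStats(m)
    for i in range(1,n):
        if st[i,4]<25: continue
        q=P[(l==i)&(v.d>0)]
        print(name,c[i].round(1),st[i].tolist(),"med",np.median(q,0).round(3) if len(q) else None,"zmax",np.percentile(q[:,2],95).round(3) if len(q) else None)
for nm,v in(("side",s),("scene",s2)):
    print(nm)
    blobs(v,(5,180,120),(16,255,255),"orange",0)
    blobs(v,(105,150,80),(120,255,255),"blue",0)
    blobs(v,(0,180,80),(4,255,255),"red",0)
    blobs(v,(22,180,80),(32,255,255),"yel",0)
    blobs(v,(130,120,40),(150,255,255),"purp",0)
```

```text
side
orange [297.4 156.7] [293, 145, 12, 29, 59] med [ 0.782 -0.537  0.107] zmax 0.141
orange [314.9 224.6] [312, 223, 7, 4, 25] med [0.484 0.051 0.136] zmax 0.14
orange [301.6 238.7] [298, 236, 8, 7, 36] med [0.485 0.142 0.137] zmax 0.14
blue [245.4 145.1] [236, 129, 20, 29, 269] med [ 0.852 -0.274  0.21 ] zmax 0.249
blue [369.5 176.9] [363, 174, 14, 7, 80] med [ 0.459 -0.378  0.125] zmax 0.131
blue [359.9 184.8] [353, 181, 15, 8, 88] med [ 0.468 -0.299  0.124] zmax 0.131
blue [349.6 193. ] [343, 190, 15, 7, 92] med [ 0.476 -0.221  0.125] zmax 0.13
blue [165.6 283.1] [154, 276, 24, 15, 294] med [0.755 0.347 0.06 ] zmax 0.062
blue [  3.5 366.1] [0, 362, 10, 9, 49] med [0.829 0.751 0.089] zmax 0.095
red [255.1 254.2] [245, 248, 21, 13, 197] med [0.623 0.131 0.059] zmax 0.062
red [100.8 338.2] [84, 329, 35, 20, 302] med [0.804 0.534 0.01 ] zmax 0.013
yel [403.9  17.8] [392, 6, 24, 28, 278] med [ 0.781 -2.108  0.452] zmax 0.495
yel [426.8  22. ] [417, 9, 23, 31, 394] med [ 0.647 -2.101  0.438] zmax 0.49
yel [403.5  38.9] [393, 36, 23, 6, 62] med [ 0.769 -2.099  0.334] zmax 0.349
yel [39
[... 1186 characters left out ...]
28
red [303.9 183.9] [294, 180, 20, 8, 68] med [0.799 0.52  0.007] zmax 0.01
red [339. 224.] [329, 219, 21, 12, 93] med [0.623 0.119 0.057] zmax 0.059
yel [580.3 180.8] [576, 175, 9, 12, 43] med [ 0.903 -0.319  0.245] zmax 0.253
yel [632.4 184.2] [629, 182, 8, 5, 31] med [ 0.864 -0.441  0.281] zmax 0.284
yel [360.8 192.5] [351, 188, 19, 9, 116] med [0.813 0.261 0.056] zmax 0.059
yel [580.8 242.4] [576, 238, 11, 9, 60] med [ 0.798 -0.403  0.164] zmax 0.169
yel [598.7 244.4] [594, 240, 10, 10, 51] med [ 0.798 -0.438  0.173] zmax 0.179
yel [406.  352.6] [393, 325, 29, 65, 1355] med [ 0.355 -0.388  0.085] zmax 0.113
purp [337.2 305.9] [326, 282, 25, 56, 978] med [ 0.356 -0.208  0.079] zmax 0.112
```

View pics/side0z.png

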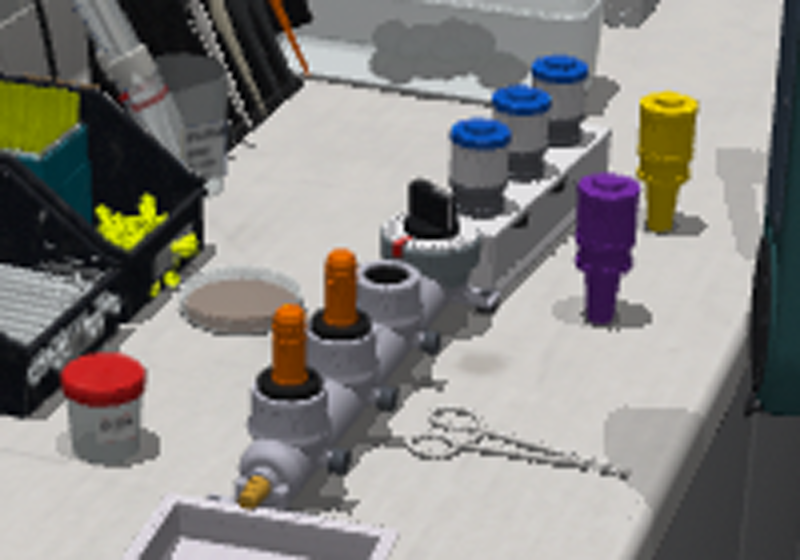

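View pics/scene0z.png

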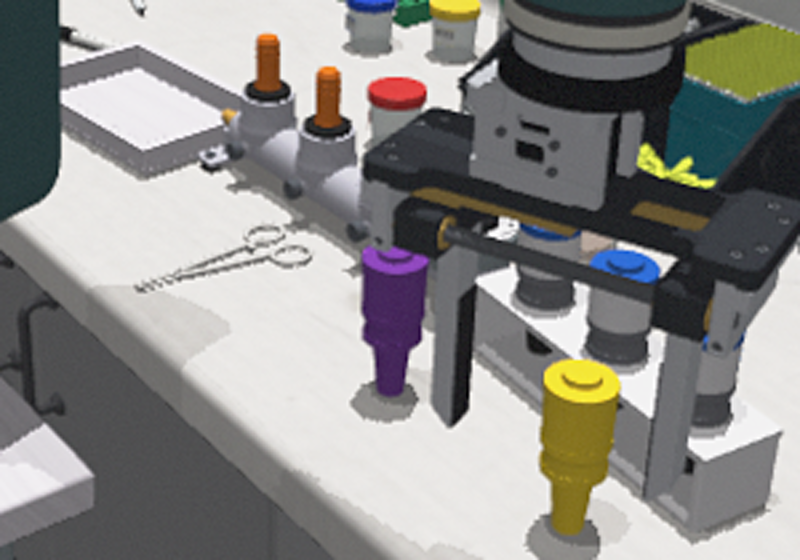

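```bash
cat >> h.py <<'E'
def state():
    o=ctrl.get_obs(); R=np.array(o["tool_rot"]); p=np.array(o["eef_pos"])
    yaw=np.degrees(np.arctan2(R[1,0],R[0,0])); return o,p,yaw
def plan(target,yaw_t=None,mx=1.0,rmax=10.7,scale=1.0):
    """print rows reaching target (world) and yaw of tool x (deg)"""
    o,p,yaw=state(); 
    if yaw_t is None: yaw_t=yaw
    dy=(yaw_t-yaw+180)%360-180
    t=np.array(target)-p
    print("t",round(float(o["clock"]),2),"now",p.round(4),round(yaw,2),"grip",round(float(o["grip_width"]),4),"d",t.round(4),"dyaw",round(dy,2))
    n=int(max(1,np.ceil(np.abs(dy)/rmax),np.ceil(np.linalg.norm(t)/0.04/mx)))
    for k in range(n):
        a=np.radians(yaw+dy*k/n)
        x=np.array([np.cos(a),np.sin(a)]); y=np.array([np.sin(a),-np.cos(a)])
        s=t/n/0.04
        print([round(float(s[:2]@x),2),round(float(s[:2]@y),2),round(float(-s[2]),2),round(-dy/n,1)])
E
python3 - <<'E'
from h import *
plan([0.483,-0.04,0.30],90)
E
```

```text
t 0.15 now [ 0.2068 -0.5092  0.2156] 22.11 grip 0.094 d [0.2762 0.4692 0.0844] dyaw 67.89
[0.77, -0.59, -0.15, np.float64(-4.8)]
[0.82, -0.52, -0.15, np.float64(-4.8)]
[0.86, -0.45, -0.15, np.float64(-4.8)]
[0.9, -0.38, -0.15, np.float64(-4.8)]
[0.92, -0.3, -0.15, np.float64(-4.8)]
[0.95, -0.22, -0.15, np.float64(-4.8)]
[0.96, -0.14, -0.15, np.float64(-4.8)]
[0.97, -0.06, -0.15, np.float64(-4.8)]
[0.97, 0.02, -0.15, np.float64(-4.8)]
[0.97, 0.11, -0.15, np.float64(-4.8)]
[0.95, 0.19, -0.15, np.float64(-4.8)]
[0.93, 0.27, -0.15, np.float64(-4.8)]
[0.91, 0.34, -0.15, np.float64(-4.8)]
[0.88, 0.42, -0.15, np.float64(-4.8)]
```

```bash
python3 -m pendant '[[0.77,-0.59,-0.2,-4.8,1],[0.82,-0.52,-0.2,-4.8,1],[0.86,-0.45,-0.2,-4.8,1],[0.9,-0.38,-0.2,-4.8,1],[0.92,-0.3,-0.2,-4.8,1],[0.95,-0.22,-0.2,-4.8,1],[0.96,-0.14,-0.2,-4.8,1],[0.97,-0.06,-0.2,-4.8,1]]'
python3 - <<'E'
from h import *
plan([0.483,-0.04,0.30],90)
E
```

```text
clock: 1.15
eef_pos: [0.3656, -0.2331, 0.2776]
tool_rot: [[0.478, 0.878, -0.004], [0.878, -0.478, 0.01], [0.007, -0.008, -1.0]]
ft_force: [0.8, -0.7, -0.9]
grip_width: 0.0941
t 1.15 now [ 0.3656 -0.2331  0.2776] 61.42 grip 0.0941 d [0.1174 0.1931 0.0224] dyaw 28.58
[0.94, 0.04, -0.09, np.float64(-4.8)]
[0.93, 0.12, -0.09, np.float64(-4.8)]
[0.92, 0.2, -0.09, np.float64(-4.8)]
[0.9, 0.28, -0.09, np.float64(-4.8)]
[0.87, 0.35, -0.09, np.float64(-4.8)]
[0.84, 0.42, -0.09, np.float64(-4.8)]
```

```bash
python3 -m pendant '[[0.94,0.04,-0.09,-4.8,1],[0.93,0.12,-0.09,-4.8,1],[0.92,0.2,-0.09,-4.8,1],[0.9,0.28,-0.09,-4.8,1],[0.87,0.35,-0.09,-4.8,1],[0.84,0.42,-0.09,-4.8,1],[0,0,0,0,1],[0,0,0,0,1]]'
python3 - <<'E'
from h import *
plan([0.483,-0.04,0.30],90)
shot("wrist","w1"); shot("scene","sc1"); shot("side","si1")
E
```

```text
clock: 2.15
eef_pos: [0.4838, -0.0307, 0.2993]
tool_rot: [[-0.024, 1.0, -0.007], [1.0, 0.024, 0.009], [0.01, -0.007, -1.0]]
ft_force: [0.5, 0.4, -0.4]
grip_width: 0.0939
t 2.15 now [ 0.4838 -0.0307  0.2993] 91.39 grip 0.0939 d [-0.0008 -0.0093  0.0007] dyaw -1.39
[-0.23, -0.03, -0.02, np.float64(1.4)]
```

View pics/w1.png

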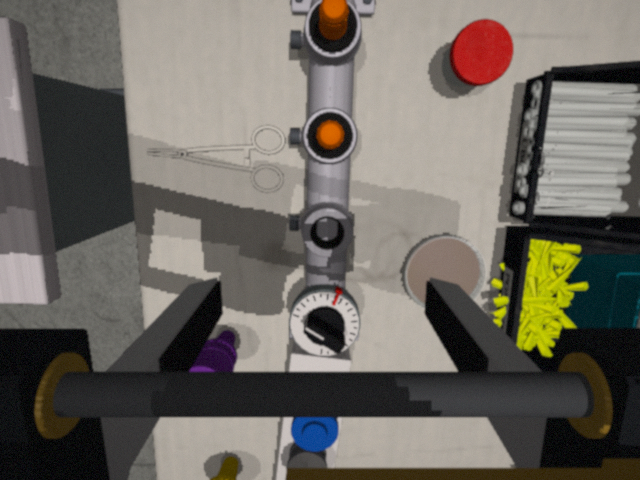

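View pics/sc1.png

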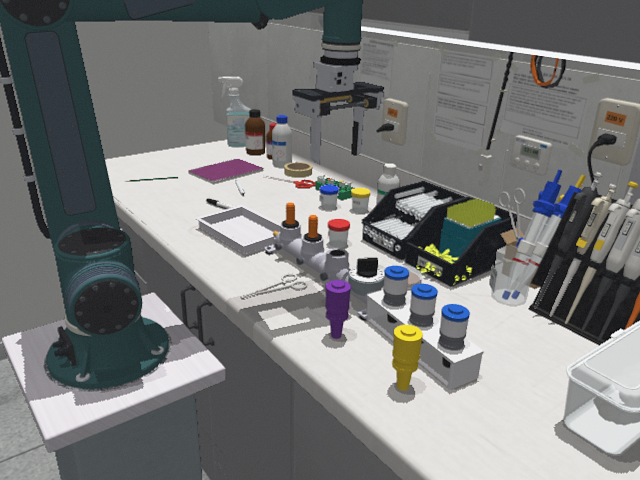

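Run:
```python
from h import *
v=V("w1")
cv2.imwrite("pics/w1d.png",cv2.resize(v.im[180:380,260:400],(560,800)[0:2],interpolation=cv2.INTER_CUBIC)[:600])
cv2.imwrite("pics/w1p.png",cv2.resize(v.im[0:180,260:400],(460,591),interpolation=cv2.INTER_CUBIC))
hsv=cv2.cvtColor(v.im,cv2.COLOR_BGR2HSV)
m=cv2.inRange(hsv,(5,180,100),(16,255,255)); n,l,st,c=cv2.connectedComponentsWithStats(m)
P=v.pts()
for i in range(1,n):
    if st[i,4]>50:
        q=P[(l==i)&(v.d>0)]; top=q[q[:,2]>q[:,2].max()-0.006]
        print(c[i],st[i],"zmax",q[:,2].max(),"top",top.mean(0).round(4), len(top))
# depth: heights near pipeline
for u,vv in((327,232),(327,217),(300,322),(325,322),(332,60),(330,165)): print((u,vv),P[vv,u].round(4))
# points at rim of c / collar by height
for (cx,cy,zlo,zhi) in ((327,232,.079,.086),(330,135,.085,.094),(332,28,.085,.094),(325,322,.07,.083)):
    sub=np.zeros(v.d.shape,bool); sub[max(0,cy-45):cy+45,cx-45:cx+45]=1
    M=sub&(P[...,2]>zlo)&(P[...,2]<zhi); q=P[M]
    (x,y),r=cv2.minEnclosingCircle(q[:,:2].astype(np.float32)); print((cx,cy),len(q),"enc",round(x,4),round(y,4),round(r,4),"mid",((q.max(0)+q.min(0))/2).round(4))
```

```text
[333.84530387  10.12707182] [320   0  29  23 543] zmax 0.1390538782326276 top [0.487  0.1336 0.1363] 493
[330.10344828 133.87758621] [317 120  27  28 580] zmax 0.13946236329307227 top [0.487  0.0466 0.1365] 489
(327, 232) [ 0.4872 -0.0485  0.0562]
(327, 217) [ 0.4866 -0.0285  0.0822]
(300, 322) [ 0.4619 -0.1394  0.0754]
(325, 322) [ 0.4874 -0.1319  0.0904]
(332, 60) [0.4873 0.1121 0.069 ]
(330, 165) [0.4883 0.0187 0.0559]
(327, 232) 1340 enc 0.487 -0.0432 0.0246 mid [ 0.487  -0.0433  0.0817]
(330, 135) 1099 enc 0.487 0.0466 0.0206 mid [0.4868 0.0466 0.0888]
(332, 28) 1140 enc 0.4871 0.1363 0.0207 mid [0.4872 0.1344 0.0895]
(325, 322) 2487 enc 0.4868 -0.1387 0.039 mid [ 0.4871 -0.139   0.0765]
```

View pics/w1d.png

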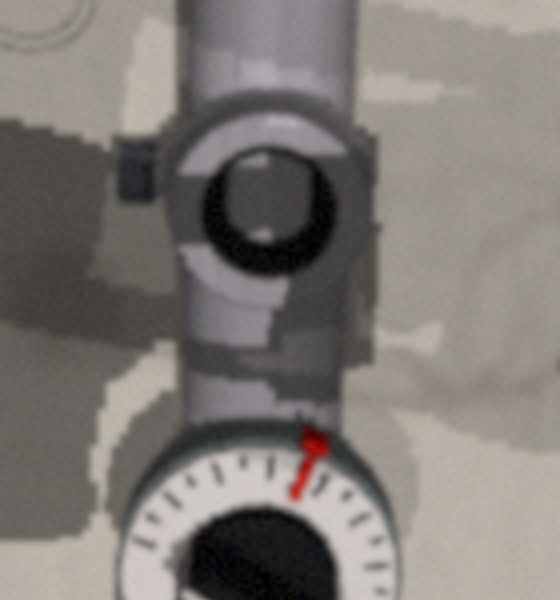

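View pics/w1p.png

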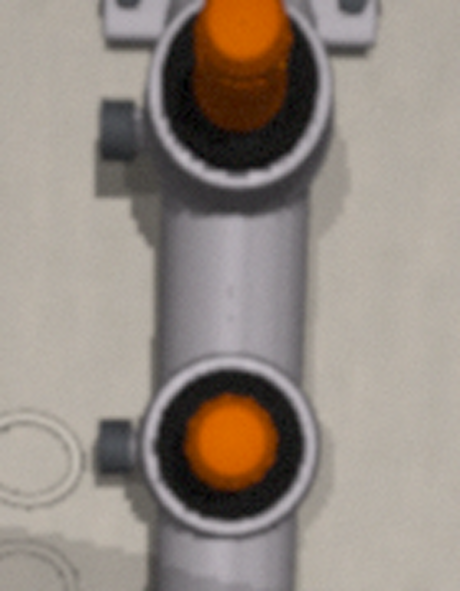

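Run:
```python
from h import *
plan([0.487,0.0466,0.118],90)
```

```text
t 2.3 now [ 0.4837 -0.0312  0.2995] 91.32 grip 0.094 d [ 0.0033  0.0778 -0.1815] dyaw -1.32
[0.39, 0.03, 0.91, np.float64(0.3)]
[0.39, 0.02, 0.91, np.float64(0.3)]
[0.39, 0.02, 0.91, np.float64(0.3)]
[0.39, 0.02, 0.91, np.float64(0.3)]
[0.39, 0.02, 0.91, np.float64(0.3)]
```

```bash
python3 -m pendant '[[0.65,0.04,0.2,0.4,1],[0.65,0.03,0.6,0.4,1],[0.64,0.03,0.8,0.4,1],[0,0,0.9,0,1],[0,0,0.9,0,1],[0,0,0.9,0,1],[0,0,0,0,1],[0,0,0,0,1]]'
python3 - <<'E'
from h import *
plan([0.487,0.0466,0.118],90)
shot("wrist","w2")
E
```

```text
clock: 3.3
eef_pos: [0.4859, 0.0426, 0.1267]
tool_rot: [[0.014, 1.0, 0.0], [1.0, -0.014, 0.008], [0.008, 0.0, -1.0]]
ft_force: [0.4, -0.4, 1.0]
grip_width: 0.0944
t 3.3 now [0.4859 0.0426 0.1267] 89.18 grip 0.0944 d [ 0.0011  0.004  -0.0087] dyaw 0.82
[0.1, 0.03, 0.22, np.float64(-0.8)]
```

View pics/w2.png

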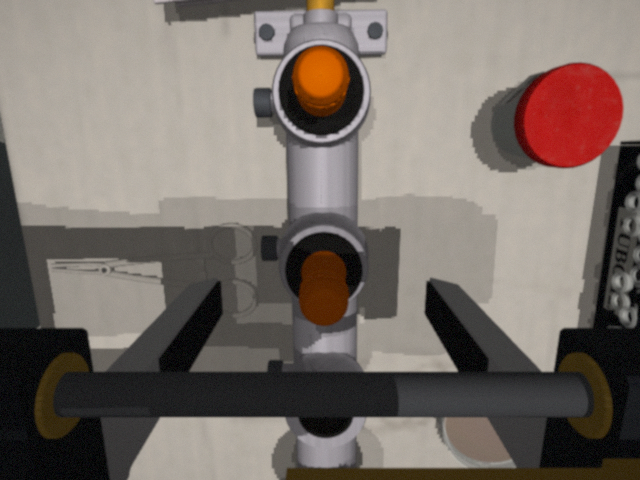

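```bash
python3 -m pendant '[[0.1,0.03,0.2,-0.8,1],[0.03,0,0.02,0,1],[0,0,0,0,0],[0,0,0,0,0],[0,0,0,0,0],[0,0,0,0,0],[0,0,0,0,0],[0,0,0,0,0]]'
python3 - <<'E'
from h import *
plan([0.487,0.0466,0.118],90)
o=ctrl.get_obs(); print(o["ft_force"],o["moment"])
E
```

```text
clock: 4.35
eef_pos: [0.4896, 0.0481, 0.1214]
tool_rot: [[-0.001, 1.0, 0.007], [1.0, 0.001, 0.007], [0.007, 0.007, -1.0]]
ft_force: [-0.3, -0.1, -0.2]
grip_width: 0.0378
t 4.35 now [0.4896 0.0481 0.1214] 90.04 grip 0.0378 d [-0.0026 -0.0015 -0.0034] dyaw -0.04
[-0.04, -0.07, 0.09, np.float64(0.0)]
[-0.32334555 -0.05127922 -0.16902465] [-0.07773734 -0.06569308  0.00400545]
```

```bash
python3 -m pendant '[[-0.04,-0.07,0.09,0,0],[0,0,0,0,0],[0,0,0,0,0],[0,0,0,0,0],[0,0,0,0,0],[0,0,0,0,0],[0,0,0,0,0],[0,0,0,0,0]]'
python3 - <<'E'
from h import *
plan([0.487,0.0466,0.118],90)
o=ctrl.get_obs(); print(o["ft_force"],o["moment"])
E
```

```text
clock: 5.35
eef_pos: [0.4861, 0.0463, 0.1171]
tool_rot: [[-0.001, 1.0, 0.006], [1.0, 0.001, 0.007], [0.007, 0.006, -1.0]]
ft_force: [-1.0, 0.3, -0.1]
grip_width: 0.0202
t 5.35 now [0.4861 0.0463 0.1171] 90.03 grip 0.0202 d [0.0009 0.0003 0.0009] dyaw -0.03
[0.01, 0.02, -0.02, np.float64(0.0)]
[-1.03391479  0.3265737  -0.12270872] [-0.06484597  0.02060473  0.00927357]
```

```bash
python3 -m pendant '[[0.4,0,0.02,0,0],[-0.4,0,-0.06,0,0],[-0.4,0,0.02,0,0],[0.4,0,-0.06,0,0],[0.4,0,0.02,0,0],[-0.4,0,-0.06,0,0],[-0.4,0,0.02,0,0],[0.4,0,-0.06,0,0]]'
python3 - <<'E'
from h import *
plan([0.487,0.0466,0.118],90)
o=ctrl.get_obs(); print(o["ft_force"],o["moment"])
shot("side","si2"); shot("wrist","w3")
v=V("si2");cv2.imwrite("pics/si2z.png",cv2.resize(v.im[160:300,230:430],(800,560),interpolation=cv2.INTER_CUBIC))
E
```

```text
clock: 6.35
eef_pos: [0.4862, 0.0468, 0.1274]
tool_rot: [[-0.001, 1.0, 0.007], [1.0, 0.001, 0.012], [0.012, 0.007, -1.0]]
ft_force: [-1.2, -7.5, -3.2]
grip_width: 0.0204
t 6.35 now [0.4862 0.0468 0.1274] 90.04 grip 0.0204 d [ 0.0008 -0.0002 -0.0094] dyaw -0.04
[-0.0, 0.02, 0.23, np.float64(0.0)]
[-1.19271227 -7.51954162 -3.1790653 ] [-1.78816048  0.12639644 -0.0435486 ]
```

View pics/si2z.png

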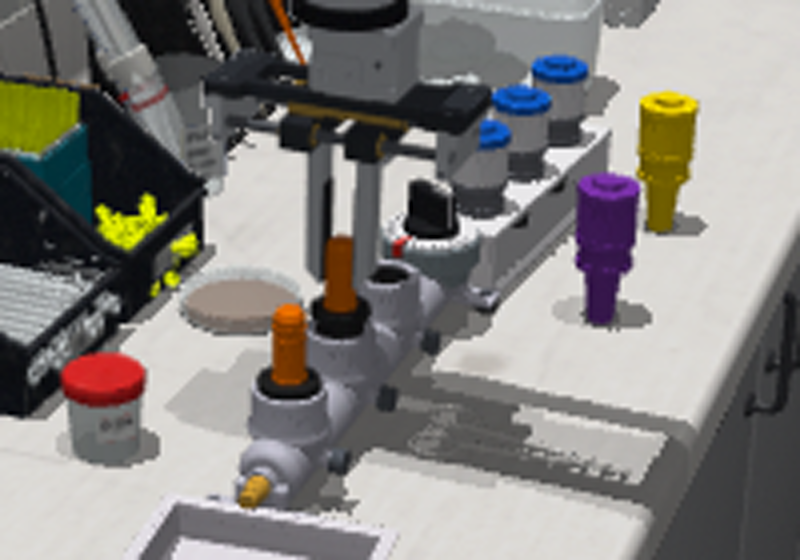

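View pics/w3.png

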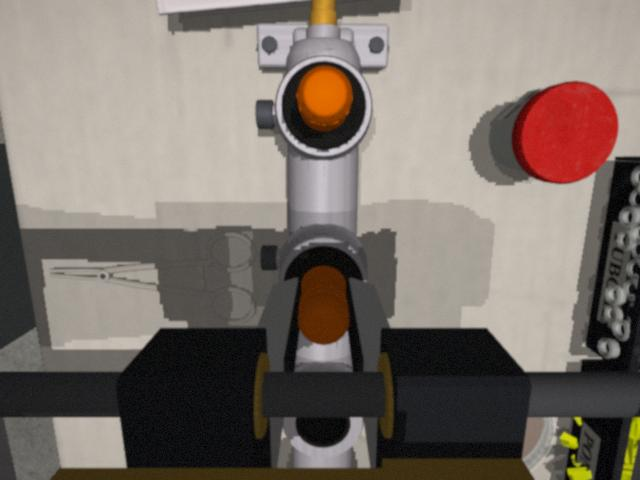

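```bash
python3 -m pendant '[[0.38,0,0.02,0,0],[-0.38,0,-0.06,0,0],[-0.38,0,0.02,0,0],[0.38,0,-0.06,0,0],[0.38,0,0.02,0,0],[-0.38,0,-0.06,0,0],[-0.38,0,0.02,0,0],[0.38,0,-0.06,0,0]]'
python3 - <<'E'
from h import *
plan([0.487,0.0466,0.118],90)
o=ctrl.get_obs(); print(o["ft_force"],o["moment"])
shot("side","si3"); shot("wrist","w3")
v=V("si3");cv2.imwrite("pics/si3z.png",cv2.resize(v.im[160:300,230:430],(800,560),interpolation=cv2.INTER_CUBIC))
E
```

```text
clock: 7.45
eef_pos: [0.4866, 0.0506, 0.1373]
tool_rot: [[-0.006, 1.0, 0.01], [1.0, 0.006, 0.02], [0.02, 0.01, -1.0]]
ft_force: [-0.2, -5.2, -4.2]
grip_width: 0.0205
t 7.45 now [0.4866 0.0506 0.1373] 90.36 grip 0.0205 d [ 0.0004 -0.004  -0.0193] dyaw -0.36
[-0.1, 0.01, 0.48, np.float64(0.4)]
[-0.16754504 -5.23308629 -4.15151015] [-1.44937196 -0.07595833 -0.05091169]
```

View pics/si3z.png

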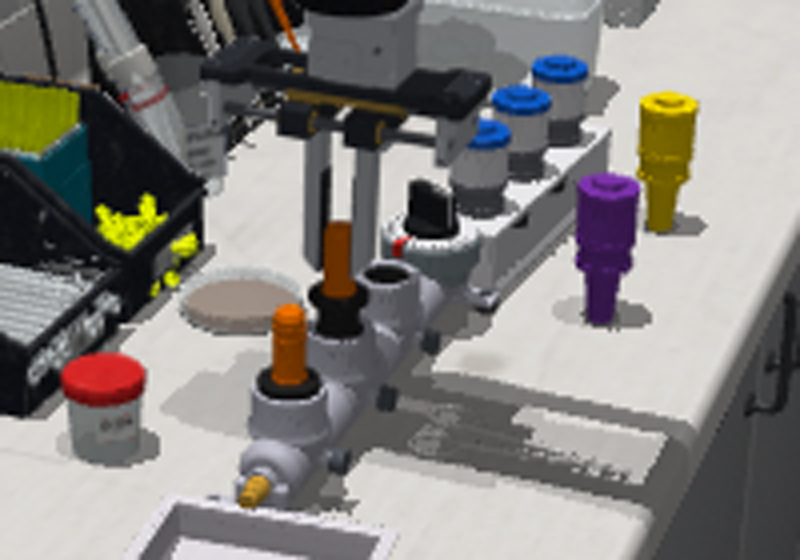

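```bash
python3 -m pendant '[[-0.05,0,-0.1,0,0],[-0.05,0,-0.1,0,0],[0,0,-0.1,0,0],[0,0,-0.15,0,0],[0,0,-0.15,0,0],[0,0,-0.15,0,0],[0,0,-0.2,0,0],[0,0,-0.2,0,0]]'
python3 - <<'E'
from h import *
plan([0.487,0.0466,0.118],90)
o=ctrl.get_obs(); print(o["ft_force"],o["moment"])
shot("side","si4"); 
v=V("si4");cv2.imwrite("pics/si4z.png",cv2.resize(v.im[160:360,230:430],(600,600),interpolation=cv2.INTER_CUBIC))
E
```

```text
clock: 8.55
eef_pos: [0.4865, 0.05, 0.187]
tool_rot: [[-0.012, 1.0, 0.012], [1.0, 0.011, 0.027], [0.027, 0.012, -1.0]]
ft_force: [0.1, -1.0, -1.4]
grip_width: 0.0208
t 8.55 now [0.4865 0.05   0.187 ] 90.68 grip 0.0208 d [ 0.0005 -0.0034 -0.069 ] dyaw -0.68
[-0.04, 0.01, 0.86, np.float64(0.3)]
[-0.04, 0.01, 0.86, np.float64(0.3)]
[ 0.0822833  -0.99012056 -1.41830258] [-0.02200018 -0.1362904   0.01018757]
```

View pics/si4z.png

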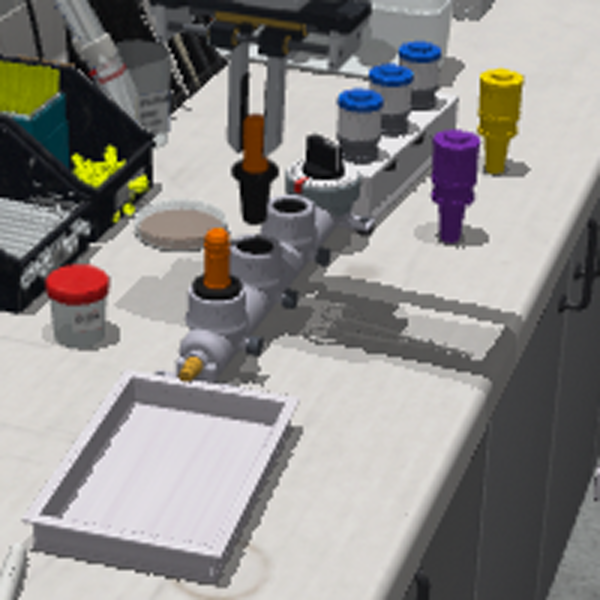

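```bash
cat >> h.py <<'E'
def tray(fn):
    v=V(fn); P=v.pts(); 
    M=(P[...,2]>0.024)&(P[...,2]<0.036)&(P[...,0]>0.25)&(P[...,0]<0.62)&(P[...,1]>0.17)&(P[...,1]<0.55)&(v.d>0)
    M=M.astype(np.uint8); n,l,st,c=cv2.connectedComponentsWithStats(M,connectivity=8)
    i=1+np.argmax(st[1:,4]); q=P[l==i]
    r=cv2.minAreaRect(q[:,:2].astype(np.float32)); print("tray",fn,len(q),np.round(r[0],4),np.round(r[1],4),round(r[2],2)); return r
E
python3 - <<'E'
from h import *
for f in("si1","si3","si4","scene0","sc1"): tray(f)
E
```

```text
tray si1 1026 [0.4571 0.2966] [0.1535 0.2535] 5.03
tray si3 1041 [0.457  0.2977] [0.1534 0.2564] 5.17
tray si4 1025 [0.4577 0.2974] [0.1542 0.2549] 5.06
tray scene0 246 [0.5072 0.3516] [0.0953 0.2012] 32.86
tray sc1 544 [0.4519 0.2981] [0.1558 0.2513] 4.21
```

Run:
```python
from h import *
v=V("si4")
c=[v.plane(u,w,0.030)[:2] for u,w in((274.3,284.3),(330,292.7),(304,345),(241,333.3))]
print(np.round(c,4),np.mean(c,0))
for i in range(4): print(np.linalg.norm(c[i]-c[(i+1)%4]))
plan([0.43,0.32,0.2],90)
```

```text
[[0.5317 0.2084]
 [0.3888 0.1925]
 [0.3694 0.4105]
 [0.5126 0.4238]] [0.45063414 0.30879391]
0.14373957519258315
0.21890022403704157
0.14385791142131424
0.21627350298861248
t 8.6 now [0.4872 0.0499 0.1883] 90.68 grip 0.0205 d [-0.0572  0.2701  0.0117] dyaw -0.68
[0.97, -0.19, -0.04, np.float64(0.1)]
[0.97, -0.19, -0.04, np.float64(0.1)]
[0.97, -0.2, -0.04, np.float64(0.1)]
[0.97, -0.2, -0.04, np.float64(0.1)]
[0.97, -0.2, -0.04, np.float64(0.1)]
[0.97, -0.2, -0.04, np.float64(0.1)]
[0.96, -0.2, -0.04, np.float64(0.1)]
```

```bash
python3 -m pendant '[[0,0,-0.8,0,0],[0.2,-0.1,-0.7,0,0],[0.98,-0.15,-0.03,0,0],[0.98,-0.15,0,0,0],[0.98,-0.15,0,0,0],[0.98,-0.15,0,0.2,0],[0.98,-0.15,0,0.2,0],[0.98,-0.15,0,0.2,0]]'
python3 - <<'E'
from h import *
plan([0.443,0.345,0.09],90)
o=ctrl.get_obs(); print(o["ft_force"],o["moment"],np.round(o["tool_rot"],3)[2])
E
```

```text
clock: 9.6
eef_pos: [0.4443, 0.2956, 0.2595]
tool_rot: [[0.006, 1.0, 0.018], [1.0, -0.007, 0.028], [0.028, 0.017, -0.999]]
ft_force: [-0.4, -0.6, -0.7]
grip_width: 0.0208
t 9.6 now [0.4443 0.2956 0.2595] 89.65 grip 0.0208 d [-0.0013  0.0494 -0.1695] dyaw 0.35
[0.25, -0.01, 0.85, np.float64(-0.1)]
[0.25, -0.01, 0.85, np.float64(-0.1)]
[0.25, -0.01, 0.85, np.float64(-0.1)]
[0.25, -0.01, 0.85, np.float64(-0.1)]
[0.25, -0.01, 0.85, np.float64(-0.1)]
[-0.38056904 -0.60744876 -0.68630697] [-0.00688746 -0.1257066  -0.01530824] [ 0.028  0.017 -0.999]
```

```bash
cat >> h.py <<'E'
def plan(target,yaw_t=None,mx=1.0,rmax=10.7):
    o=ctrl.get_obs(); R=np.array(o["tool_rot"]); p=np.array(o["eef_pos"]); yaw=np.degrees(np.arctan2(R[1,0],R[0,0]))
    if yaw_t is None: yaw_t=yaw
    dy=(yaw_t-yaw+180)%360-180; t=np.array(target)-p
    print("t",round(float(o["clock"]),2),"now",p.round(4),round(yaw,2),"grip",round(float(o["grip_width"]),4),"d",t.round(4),"dyaw",round(dy,2),"tilt",R[2,:2].round(3),"z",R[:2,2].round(3),"F",np.round(o["ft_force"],1))
    n=int(max(1,np.ceil(np.abs(dy)/rmax),np.ceil(np.linalg.norm(t)/0.04/mx)))
    for k in range(n):
        a=np.radians(-dy*k/n); c,s=np.cos(a),np.sin(a)
        Rk=R@np.array([[c,-s,0],[s,c,0],[0,0,1]])
        q=Rk.T@t/n/0.04
        if k in(0,n-1) or abs(dy)>3: print(k,[round(float(x),2) for x in q]+[round(float(-dy/n),1)])
E
python3 -m pendant '[[0.4,0,0.8,0,0],[0.3,0,0.8,0,0],[0.3,0,0.8,0,0],[0.2,0,0.8,0,0],[0,0,0.3,0,0],[0,0,0.2,0,0],[0,0,0.1,0,0],[0,0,0,0,0]]'
python3 - <<'E'
from h import *
plan([0.443,0.345,0.09],90)
shot("side","si5")
v=V("si5");cv2.imwrite("pics/si5z.png",cv2.resize(v.im[160:360,230:430],(600,600),interpolation=cv2.INTER_CUBIC))
E
```

```text
clock: 10.6
eef_pos: [0.4485, 0.3534, 0.1089]
tool_rot: [[0.001, 1.0, 0.024], [1.0, -0.002, 0.031], [0.031, 0.024, -0.999]]
ft_force: [-0.2, -0.0, -0.8]
grip_width: 0.0201
t 10.6 now [0.4485 0.3534 0.1089] 89.94 grip 0.0201 d [-0.0055 -0.0084 -0.0189] dyaw 0.06 tilt [0.031 0.024] z [0.024 0.031] F [-0.2 -0.  -0.8]
0 [-0.22, -0.15, 0.46, -0.1]
```

View pics/si5z.png

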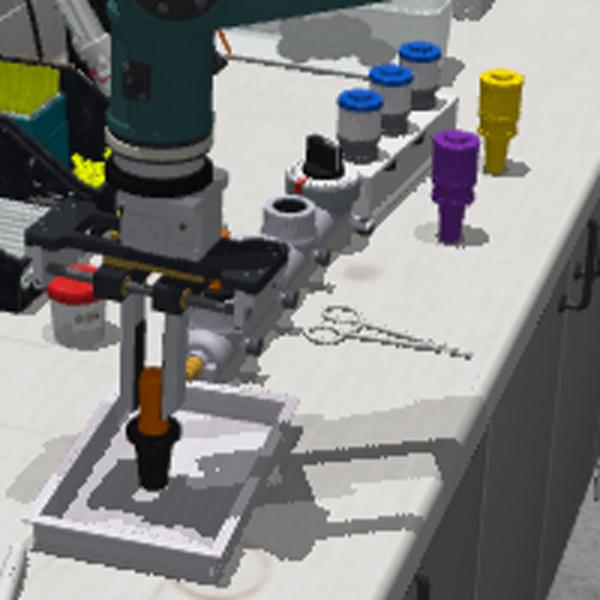

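```bash
python3 -m pendant '[[-0.2,-0.1,0.2,0,0],[0,0,0.2,0,0],[0,0,0.1,0,0],[0,0,0,0,0.6],[0,0,0,0,0.6],[0,0,0,0,0.6],[0,0,0,0,0.6],[0,0,-0.3,0,0.6]]'
python3 - <<'E'
from h import *
plan([0.443,0.345,0.09],90)
shot("side","si5")
v=V("si5");cv2.imwrite("pics/si5z.png",cv2.resize(v.im[160:360,230:430],(600,600),interpolation=cv2.INTER_CUBIC))
E
```

```text
clock: 11.65
eef_pos: [0.4453, 0.3454, 0.1014]
tool_rot: [[0.001, 1.0, 0.026], [0.999, -0.002, 0.033], [0.033, 0.026, -0.999]]
ft_force: [-1.0, 0.2, -0.2]
grip_width: 0.0564
t 11.65 now [0.4453 0.3454 0.1014] 89.93 grip 0.0564 d [-0.0023 -0.0004 -0.0114] dyaw 0.07 tilt [0.033 0.026] z [0.026 0.033] F [-1.   0.2 -0.2]
0 [-0.02, -0.06, 0.28, -0.1]
```

View pics/si5z.png

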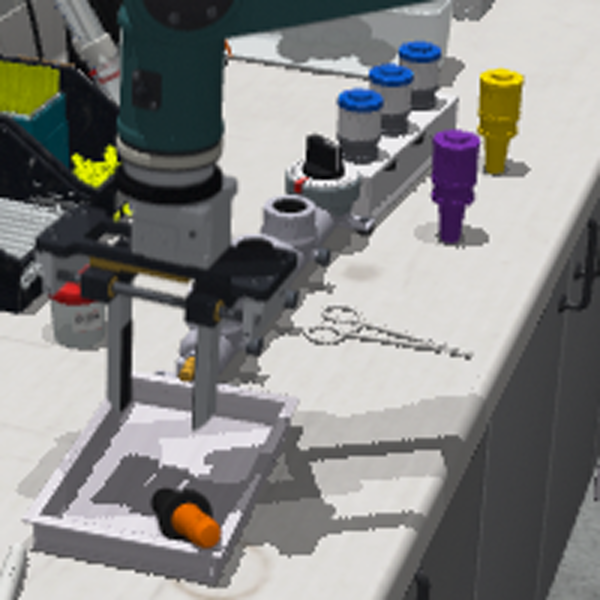

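```bash
python3 -m pendant '[[0,0,-0.9,0,0.5],[-0.3,0.1,-0.9,0,0.5],[-0.8,0.16,-0.3,0,0.5],[-0.9,0.16,0,0,0.5],[-0.9,0.16,0,0,0.5],[-0.9,0.16,0,0,0.5],[-0.9,0.16,0,0,0.5],[-0.5,0.1,0,0,0.5]]'
python3 - <<'E'
from h import *
plan([0.487,0.1365,0.118],90)
E
```

```text
clock: 12.7
eef_pos: [0.4878, 0.1317, 0.1938]
tool_rot: [[-0.004, 0.999, 0.046], [0.999, 0.002, 0.04], [0.04, 0.046, -0.998]]
ft_force: [0.6, -0.1, 0.4]
grip_width: 0.0471
t 12.7 now [0.4878 0.1317 0.1938] 90.22 grip 0.0471 d [-0.0008  0.0048 -0.0758] dyaw -0.22 tilt [0.04  0.046] z [0.046 0.04 ] F [ 0.6 -0.1  0.4]
0 [0.02, -0.05, 0.95, 0.1]
1 [0.02, -0.05, 0.95, 0.1]
```

Run:
```python
from h import *
for i in range(6):
    o=ctrl.get_obs(); print(round(float(o["clock"]),3),np.round(o["eef_pos"],5),np.round(np.array(o["tool_rot"])[2,:2],4),np.round(o["q"],4),np.round(o["dq"],3))
    ctrl.snapshot("wrist")
```

```text
12.7 [0.48784 0.13166 0.19376] [0.04   0.0459] [ 0.1284 -0.0484  1.5548  0.0339  1.5846  0.1268] [-0.34  -0.033  0.022  0.028  0.002 -0.347]
12.75 [0.48835 0.12979 0.19379] [0.0379 0.0464] [ 0.126  -0.0484  1.5546  0.0318  1.5845  0.1261] [ 0.045  0.009 -0.005  0.029 -0.001  0.073]
12.8 [0.48801 0.13157 0.1937 ] [0.0398 0.0459] [ 0.1284 -0.0481  1.5545  0.0336  1.5845  0.1285] [0.046 0.006 0.001 0.03  0.003 0.026]
12.85 [0.48773 0.13276 0.19354] [0.0406 0.0454] [ 0.1302 -0.0478  1.5546  0.0345  1.5845  0.1292] [0.033 0.004 0.001 0.008 0.003 0.005]
12.9 [0.48749 0.13354 0.19336] [0.0408 0.045 ] [ 0.1316 -0.0475  1.5547  0.0348  1.5845  0.1292] [ 0.023  0.002  0.002  0.002  0.001 -0.001]
12.95 [0.48735 0.13395 0.19318] [0.0407 0.0447] [ 0.1325 -0.0473  1.5548  0.0347  1.5845  0.1291] [ 0.014  0.003  0.003 -0.001 -0.002 -0.001]
```

```bash
python3 -m pendant '[[0,0,0,0,0.5],[0,0,0,0,0.5],[0,0,0,0,0.5],[0,0,0,0,0.5],[0,0,0,0,0.5],[0,0,0,0,0.5],[0,0,0,0,0.5],[0,0,0,0,0.5]]'
python3 - <<'E'
from h import *
o=ctrl.get_obs(); print(np.round(o["q"],4))
plan([0.487,0.1365,0.118],90)
E
```

```text
clock: 14.0
eef_pos: [0.4867, 0.1364, 0.1929]
tool_rot: [[-0.01, 0.999, 0.044], [0.999, 0.008, 0.041], [0.041, 0.044, -0.998]]
ft_force: [-0.1, -0.1, -0.1]
grip_width: 0.0467
[ 0.1373 -0.0466  1.5547  0.035   1.5845  0.1296]
t 14.0 now [0.4867 0.1364 0.1929] 90.57 grip 0.0467 d [ 0.0003  0.0001 -0.0749] dyaw -0.57 tilt [0.041 0.044] z [0.044 0.041] F [-0.1 -0.1 -0.1]
0 [-0.04, -0.04, 0.94, 0.3]
1 [-0.04, -0.04, 0.94, 0.3]
```

```bash
python3 -m pendant '[[0,-0.02,0.3,0.3,0.4],[0,-0.02,0.3,0.3,0.4],[0,-0.02,0.3,0,0.4],[0,-0.02,0.3,0,0.4],[0,0,0.3,0,0.4],[0,0,0.2,0,0.4],[0,0,0,0,0.4],[0,0,0,0,0.4]]'
python3 - <<'E'
from h import *
o=ctrl.get_obs(); print(np.round(o["q"],4))
plan([0.487,0.1365,0.118],90)
shot("wrist","w4")
E
```

```text
clock: 15.0
eef_pos: [0.4855, 0.1392, 0.1185]
tool_rot: [[0.001, 0.999, 0.041], [0.999, -0.003, 0.041], [0.041, 0.041, -0.998]]
ft_force: [0.6, -0.3, -0.8]
grip_width: 0.0376
[ 0.1435 -0.0096  1.668   0.035   1.4371  0.1419]
t 15.0 now [0.4855 0.1392 0.1185] 89.92 grip 0.0376 d [ 0.0015 -0.0027 -0.0005] dyaw 0.08 tilt [0.041 0.041] z [0.041 0.041] F [ 0.6 -0.3 -0.8]
0 [-0.07, 0.04, 0.01, -0.1]
```

View pics/w4.png

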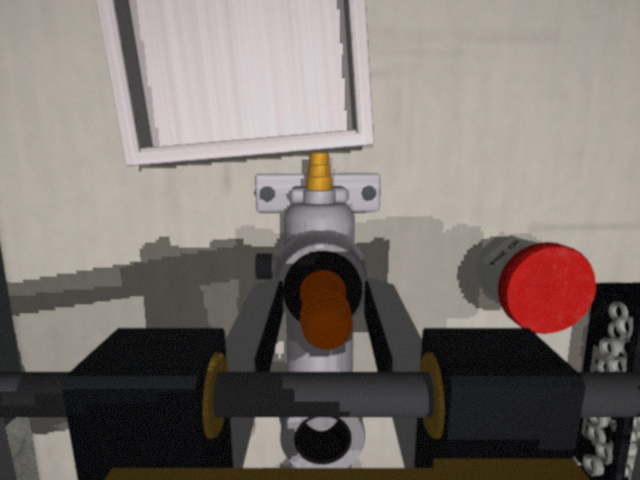

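```bash
python3 -m pendant '[[-0.07,0.04,0,0,0.2],[0,0,0,0,0],[0,0,0,0,0],[0,0,0,0,0],[0,0,0,0,0],[0,0,0,0,0],[0,0,0,0,0],[0,0,0,0,0]]'
python3 - <<'E'
from h import *
plan([0.487,0.1365,0.118],90)
print(ctrl.get_obs()["moment"])
E
```

```text
clock: 16.05
eef_pos: [0.4862, 0.1362, 0.1193]
tool_rot: [[0.001, 0.999, 0.039], [0.999, -0.003, 0.041], [0.041, 0.038, -0.998]]
ft_force: [-1.0, -0.2, 0.7]
grip_width: 0.0208
t 16.05 now [0.4862 0.1362 0.1193] 89.92 grip 0.0208 d [ 0.0008  0.0003 -0.0013] dyaw 0.08 tilt [0.041 0.038] z [0.039 0.041] F [-1.  -0.2  0.7]
0 [0.01, 0.02, 0.03, -0.1]
[-0.1254589   0.41210359 -0.02261264]
```

```bash
python3 -m pendant '[[0.4,0,0.02,0,0],[-0.4,0,-0.06,0,0],[-0.4,0,0.0,0,0],[0.4,0,-0.04,0,0],[0.4,0,0.02,0,0],[-0.4,0,-0.06,0,0],[-0.4,0,0.0,0,0],[0.4,0,-0.04,0,0]]'
python3 - <<'E'
from h import *
plan([0.487,0.1365,0.118],90)
E
python3 -m pendant '[[0.38,0,0.02,0,0],[-0.38,0,-0.06,0,0],[-0.38,0,0.02,0,0],[0.38,0,-0.06,0,0],[0.38,0,0.02,0,0],[-0.38,0,-0.06,0,0],[-0.38,0,0.02,0,0],[0.38,0,-0.06,0,0]]'
python3 - <<'E'
from h import *
plan([0.487,0.1365,0.118],90)
shot("side","si6")
v=V("si6");cv2.imwrite("pics/si6z.png",cv2.resize(v.im[160:360,230:430],(600,600),interpolation=cv2.INTER_CUBIC))
E
```

```text
clock: 17.05
eef_pos: [0.4868, 0.1347, 0.1281]
tool_rot: [[0.003, 0.999, 0.041], [0.999, -0.004, 0.041], [0.042, 0.041, -0.998]]
ft_force: [-1.8, -7.3, -0.5]
grip_width: 0.0203
t 17.05 now [0.4868 0.1347 0.1281] 89.85 grip 0.0203 d [ 0.0002  0.0018 -0.0101] dyaw 0.15 tilt [0.042 0.041] z [0.041 0.041] F [-1.8 -7.3 -0.5]
0 [0.03, -0.01, 0.25, -0.1]
clock: 18.05
eef_pos: [0.4868, 0.134, 0.1385]
tool_rot: [[0.002, 0.999, 0.044], [0.999, -0.004, 0.041], [0.041, 0.044, -0.998]]
ft_force: [-0.9, -4.0, -4.7]
grip_width: 0.0204
t 18.05 now [0.4868 0.134  0.1385] 89.86 grip 0.0204 d [ 0.0002  0.0025 -0.0205] dyaw 0.14 tilt [0.041 0.044] z [0.044 0.041] F [-0.9 -4.  -4.7]
0 [0.04, -0.02, 0.51, -0.1]
```

View pics/si6z.png

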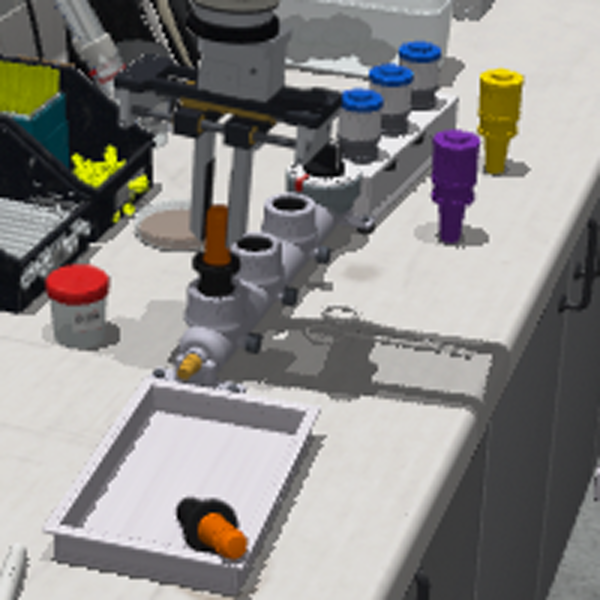

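```bash
python3 -m pendant '[[0.02,0,-0.1,0,0],[0.02,0,-0.1,0,0],[0.0,0,-0.15,0,0],[0.01,0.01,-0.2,0,0],[0.01,0.01,-0.25,0,0],[0.01,0.01,-0.3,0,0],[0.02,0.02,-0.35,0,0],[0.02,0.02,-0.35,0,0]]'
python3 - <<'E'
from h import *
plan([0.487,0.1365,0.118],90)
shot("side","si7")
v=V("si7");cv2.imwrite("pics/si7z.png",cv2.resize(v.im[160:360,230:430],(600,600),interpolation=cv2.INTER_CUBIC))
c=[v.plane(230+u/3,160+w/3,0.030)[:2] for u,w in((154,376),(320,407),(241,569),(48,528))]
print(np.round(c,4),np.mean(c,0))
for i in range(4): print(np.linalg.norm(c[i]-c[(i+1)%4]))
P=v.pts(); hsv=cv2.cvtColor(v.im,cv2.COLOR_BGR2HSV)
m=cv2.inRange(hsv,(5,180,80),(16,255,255)); n,l,st,cc=cv2.connectedComponentsWithStats(m)
for i in range(1,n):
    if st[i,4]>25: print(cc[i],st[i],np.median(P[(l==i)&(v.d>0)],0).round(3))
E
```

```text
clock: 19.1
eef_pos: [0.4874, 0.1402, 0.2169]
tool_rot: [[-0.002, 0.999, 0.049], [0.999, -0.0, 0.047], [0.047, 0.049, -0.998]]
ft_force: [0.4, -0.3, -0.9]
grip_width: 0.0203
t 19.1 now [0.4874 0.1402 0.2169] 90.13 grip 0.0203 d [-0.0004 -0.0037 -0.0989] dyaw -0.13 tilt [0.047 0.049] z [0.049 0.047] F [ 0.4 -0.3 -0.9]
0 [-0.07, -0.04, 0.82, 0.0]
2 [-0.07, -0.04, 0.82, 0.0]
[[0.5133 0.2062]
 [0.3692 0.1991]
 [0.3511 0.4203]
 [0.498  0.4285]] [0.4329081  0.31352154]
0.14429717855304716
0.22197307586062234
0.14718131353494573
0.22280351874054058
[112.0483871  181.79032258] [107 177  11  11  62] [0.932 0.278 0.269]
[300.64 211.48] [297 202   9  19 125] [0.486 0.147 0.212]
[303.49689441 338.08695652] [296 331  16  15 161] [0.372 0.409 0.044]
```

View pics/si7z.png

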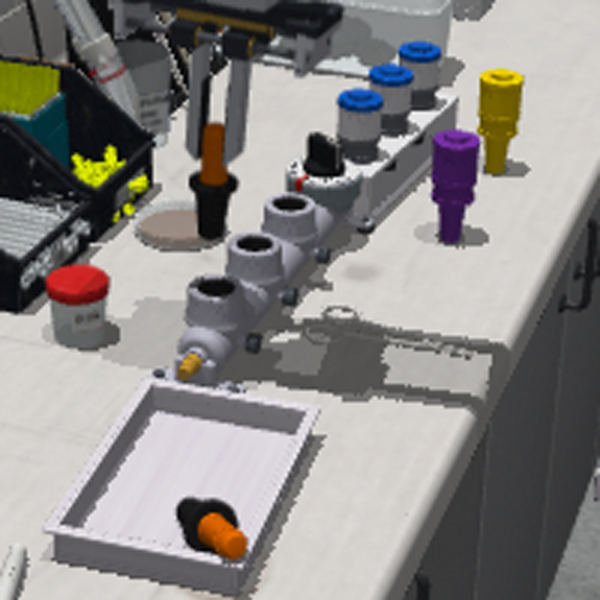

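```bash
python3 -m pendant '[[0.45,-0.1,0.1,0,0],[0.45,-0.1,0.1,0,0],[0.45,-0.15,0.2,0,0],[0.45,-0.15,0.4,0,0],[0.45,-0.15,0.5,0,0],[0.45,-0.15,0.5,0,0],[0.3,-0.1,0.5,0,0],[0,0,0.3,0,0]]'
python3 - <<'E'
from h import *
plan([0.450,0.262,0.088],90)
E
```

```text
clock: 20.15
eef_pos: [0.4601, 0.2696, 0.1221]
tool_rot: [[-0.001, 0.998, 0.061], [0.999, -0.002, 0.051], [0.051, 0.061, -0.997]]
ft_force: [0.5, 0.2, -2.4]
grip_width: 0.0205
t 20.15 now [0.4601 0.2696 0.1221] 90.08 grip 0.0205 d [-0.0101 -0.0076 -0.0341] dyaw -0.08 tilt [0.051 0.061] z [0.061 0.051] F [ 0.5  0.2 -2.4]
0 [-0.23, -0.3, 0.82, 0.1]
```

```bash
python3 -m pendant '[[-0.15,-0.15,0.3,0,0],[-0.1,-0.15,0.3,0,0],[0,0,0.15,0,0],[0,0,0.05,0,0.5],[0,0,0,0,0.5],[0,0,0,0,0.5],[0,0,0,0,0.5],[0,0,-0.2,0,0.5]]'
python3 - <<'E'
from h import *
plan([0.450,0.262,0.088],90)
shot("side","si8")
v=V("si8");cv2.imwrite("pics/si8z.png",cv2.resize(v.im[160:360,230:430],(600,600),interpolation=cv2.INTER_CUBIC))
E
```

```text
clock: 21.15
eef_pos: [0.4506, 0.2589, 0.097]
tool_rot: [[0.001, 0.998, 0.064], [0.999, -0.004, 0.051], [0.051, 0.064, -0.997]]
ft_force: [0.5, 0.9, -0.7]
grip_width: 0.047
t 21.15 now [0.4506 0.2589 0.097 ] 89.95 grip 0.047 d [-0.0006  0.0031 -0.009 ] dyaw 0.05 tilt [0.051 0.064] z [0.064 0.051] F [ 0.5  0.9 -0.7]
0 [0.07, -0.03, 0.23, -0.1]
```

View pics/si8z.png

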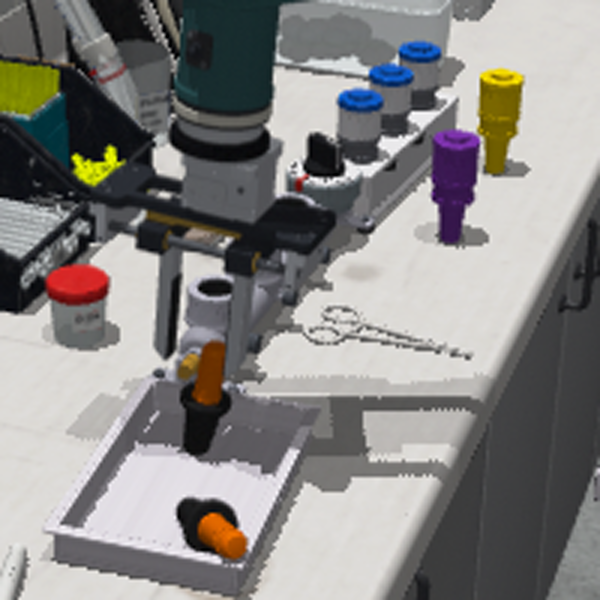

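```bash
python3 -m pendant '[[0,0,-0.4,0,0.5],[0,0,-0.8,0,0.5],[0,0,-0.8,0,0.5],[0,0,-0.8,0,0.5],[0,0,0,0,0.5],[0,0,0,0,0.5],[0,0,0,0,0.5],[0,0,0,0,0.5]]'
python3 - <<'E'
from h import *
plan([0.47,0,0.25],90)
print(ctrl.get_obs()["q"])
E
python3 -m pendant '[[-0.8,0,0,0,0.5],[-0.8,0,0,0,0.5],[-0.8,0,0,0,0.5],[-0.8,0,0,0,0.5],[0,0,0,0,0.5],[0,0,0,0,0.5],[0,0,0,0,0.5],[0,0,0,0,0.5]]'
python3 - <<'E'
from h import *
plan([0.47,0,0.25],90)
print(ctrl.get_obs()["q"])
E
```

```text
clock: 22.2
eef_pos: [0.4432, 0.2532, 0.2165]
tool_rot: [[0.0, 0.998, 0.068], [0.999, -0.004, 0.053], [0.053, 0.068, -0.996]]
ft_force: [0.1, -1.0, -0.7]
grip_width: 0.047
t 22.2 now [0.4432 0.2532 0.2165] 89.98 grip 0.047 d [ 0.0268 -0.2532  0.0335] dyaw 0.02 tilt [0.053 0.068] z [0.068 0.053] F [ 0.1 -1.  -0.7]
0 [-0.9, 0.11, -0.16, -0.0]
6 [-0.9, 0.11, -0.16, -0.0]
[ 0.39274087 -0.06620161  1.52812294  0.02260482  1.59630034  0.39641116]
clock: 23.2
eef_pos: [0.4407, 0.1242, 0.2028]
tool_rot: [[-0.003, 0.998, 0.056], [0.999, 0.0, 0.052], [0.052, 0.056, -0.997]]
ft_force: [-0.4, -0.9, 0.9]
grip_width: 0.0471
t 23.2 now [0.4407 0.1242 0.2028] 90.18 grip 0.0471 d [ 0.0293 -0.1242  0.0472] dyaw -0.18 tilt [0.052 0.056] z [0.056 0.052] F [-0.4 -0.9  0.9]
0 [-0.76, 0.2, -0.32, 0.0]
3 [-0.76, 0.2, -0.32, 0.0]
[ 0.11693265 -0.16979564  1.64735274  0.04521826  1.60189226  0.1180067 ]
```

```bash
python3 -m pendant '[[-0.9,0,-0.3,0,1],[-0.9,0,-0.3,0,1],[-0.9,0,-0.3,0,1],[-0.9,0.1,-0.3,0,1],[-0.9,0.1,-0.3,0,1],[-0.9,0.1,-0.3,0,1],[-0.9,0,-0.3,0,1],[0,0,0,0,1]]'
python3 - <<'E'
from h import *
plan([0.46,-0.27,0.28],90)
E
```

```text
clock: 24.2
eef_pos: [0.4519, -0.1342, 0.2762]
tool_rot: [[-0.015, 0.998, 0.057], [0.998, 0.012, 0.053], [0.053, 0.058, -0.997]]
ft_force: [-0.9, 0.9, 0.0]
grip_width: 0.0938
t 24.2 now [ 0.4519 -0.1342  0.2762] 90.88 grip 0.0938 d [ 0.0081 -0.1358  0.0038] dyaw -0.88 tilt [0.053 0.058] z [0.057 0.053] F [-0.9  0.9  0. ]
0 [-0.85, 0.04, -0.07, 0.2]
3 [-0.85, 0.05, -0.07, 0.2]
```

```bash
python3 -m pendant '[[-0.85,0.05,-0.05,0.2,1],[-0.85,0.05,-0.05,0.2,1],[-0.85,0.05,-0.05,0.2,1],[-0.7,0.05,-0.05,0.2,1],[0,0,0,0,1],[0,0,0,0,1],[0,0,0,0,1],[0,0,0,0,1]]'
python3 - <<'E'
from h import *
plan([0.46,-0.27,0.28],90)
shot("wrist","w5")
E
```

```text
clock: 25.2
eef_pos: [0.4644, -0.2558, 0.2763]
tool_rot: [[-0.016, 0.998, 0.057], [0.998, 0.012, 0.062], [0.061, 0.058, -0.996]]
ft_force: [0.0, 0.3, 0.3]
grip_width: 0.0939
t 25.2 now [ 0.4644 -0.2558  0.2763] 90.91 grip 0.0939 d [-0.0044 -0.0142  0.0037] dyaw -0.91 tilt [0.061 0.058] z [0.057 0.062] F [0.  0.3 0.3]
0 [-0.35, -0.11, -0.12, 0.9]
```

View pics/w5.png

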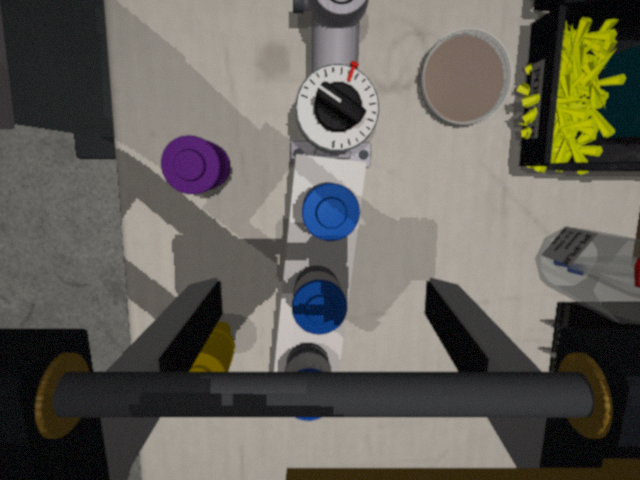

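```bash
cat >> h.py <<'E'
def funnels(fn,zt=0.123):
    v=V(fn); hsv=cv2.cvtColor(v.im,cv2.COLOR_BGR2HSV); m=cv2.inRange(hsv,(105,140,40),(122,255,255)); n,l,st,c=cv2.connectedComponentsWithStats(m); P=v.pts()
    for i in range(1,n):
        if st[i,4]>150:
            q=P[(l==i)&(v.d>0)]; t=q[q[:,2]>np.percentile(q[:,2],50)-0.004]
            (x,y),r=cv2.minEnclosingCircle(t[:,:2].astype(np.float32))
            print(fn,c[i].round(0),st[i].tolist(),"ctr",round(x,4),round(y,4),"r",round(r,4),"zmed",np.median(t[:,2]).round(4),"zmax",q[:,2].max().round(4))
E
python3 - <<'E'
from h import *
funnels("w5")
v=V("w5");P=v.pts()
for (cx,cy,zlo,zhi) in ((338,106,.072,.083),):
    sub=np.zeros(v.d.shape,bool); sub[max(0,cy-55):cy+55,cx-55:cx+55]=1
    M=sub&(P[...,2]>zlo)&(P[...,2]<zhi); q=P[M]
    (x,y),r=cv2.minEnclosingCircle(q[:,:2].astype(np.float32)); print("dial",round(x,4),round(y,4),round(r,4),"mid",((q.max(0)+q.min(0))/2).round(4))
E
```

```text
w5 [330. 212.] [302, 184, 57, 57, 2535] ctr 0.479 -0.2312 r 0.0231 zmed 0.1236 zmax 0.1304
w5 [319. 306.] [293, 280, 53, 54, 2249] ctr 0.4714 -0.3096 r 0.023 zmed 0.1236 zmax 0.1302
dial 0.4882 -0.1431 0.0386 mid [ 0.4877 -0.1439  0.0775]
```

```bash
python3 - <<'E'
from h import *
plan([0.479,-0.2312,0.088],90,mx=0.45)
E
python3 -m pendant '[[0.05,0.02,0.4,0.2,1],[0.05,0.02,0.5,0.2,1],[0.05,0.02,0.5,0.2,1],[0.03,0.02,0.5,0.2,1],[0.03,0.02,0.5,0,1],[0.03,0.02,0.5,0,1],[0.03,0.02,0.4,0,1],[0,0,0,0,1]]'
python3 - <<'E'
from h import *
plan([0.479,-0.2312,0.088],90,mx=0.45)
shot("wrist","w6")
funnels("w6")
E
```

```text
t 25.25 now [ 0.4643 -0.2558  0.2763] 90.9 grip 0.0941 d [ 0.0147  0.0246 -0.1883] dyaw -0.9 tilt [0.061 0.058] z [0.057 0.062] F [-0.6  0.1 -0.4]
0 [0.03, 0.01, 0.43, 0.1]
10 [0.03, 0.01, 0.43, 0.1]
clock: 26.25
eef_pos: [0.4756, -0.2322, 0.1345]
tool_rot: [[-0.001, 0.999, 0.052], [0.998, -0.002, 0.066], [0.066, 0.052, -0.996]]
ft_force: [-0.7, 0.2, -0.4]
grip_width: 0.0942
t 26.25 now [ 0.4756 -0.2322  0.1345] 90.08 grip 0.0942 d [ 0.0034  0.001  -0.0465] dyaw -0.08 tilt [0.066 0.052] z [0.052 0.066] F [-0.7  0.2 -0.4]
0 [-0.02, 0.01, 0.39, 0.0]
2 [-0.02, 0.01, 0.39, 0.0]
w6 [329. 293.] [280, 245, 97, 97, 7374] ctr 0.4796 -0.2308 r 0.0234 zmed 0.1236 zmax 0.13
w6 [311. 443.] [268, 416, 90, 64, 4474] ctr 0.4634 -0.2722 r 0.0556 zmed 0.1237 zmax 0.249
```

View pics/w6.png

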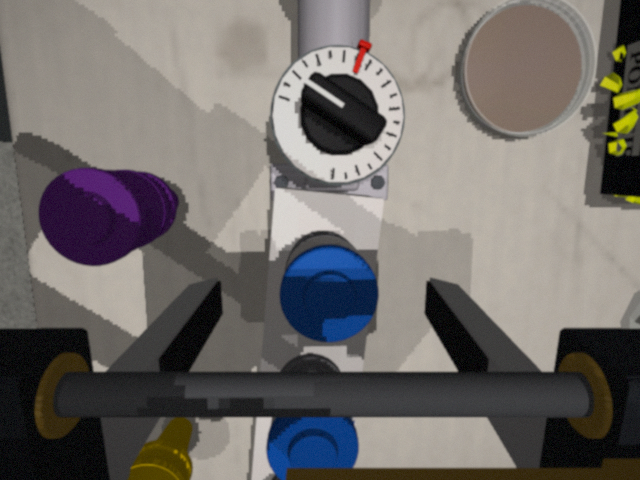

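```bash
python3 -m pendant '[[-0.02,0.03,0.4,0,1],[-0.02,0.02,0.4,0,1],[0,0.02,0.35,0,1],[0,0,0,0,0.3],[0,0,0,0,0],[0,0,0,0,0],[0,0,0,0,0],[0,0,0,0,0]]'
python3 - <<'E'
from h import *
plan([0.479,-0.2312,0.088],90,mx=0.45)
E
```

```text
clock: 27.3
eef_pos: [0.4829, -0.2324, 0.0892]
tool_rot: [[-0.001, 0.998, 0.057], [0.998, -0.002, 0.062], [0.062, 0.057, -0.996]]
ft_force: [-1.9, 0.3, 0.7]
grip_width: 0.0477
t 27.3 now [ 0.4829 -0.2324  0.0892] 90.07 grip 0.0477 d [-0.0039  0.0012 -0.0012] dyaw -0.07 tilt [0.062 0.057] z [0.057 0.062] F [-1.9  0.3  0.7]
0 [0.03, -0.1, 0.03, 0.1]
```

```bash
python3 -m pendant '[[0.03,-0.05,0,0,0],[0,-0.03,0,0,0],[0,0,0,0,0],[0,0,0,0,0],[0,0,0,0,0],[0,0,-0.1,0,0],[0,0,-0.2,0,0],[0,0,-0.3,0,0]]'
python3 - <<'E'
from h import *
plan([0.479,-0.2312,0.088],90,mx=0.45)
shot("side","si9")
v=V("si9");cv2.imwrite("pics/si9z.png",cv2.resize(v.im[130:360,230:430],(522,600),interpolation=cv2.INTER_CUBIC))
E
```

```text
clock: 28.3
eef_pos: [0.4774, -0.2321, 0.1129]
tool_rot: [[-0.001, 0.998, 0.055], [0.998, -0.002, 0.064], [0.064, 0.055, -0.996]]
ft_force: [0.4, 0.1, -1.3]
grip_width: 0.0459
t 28.3 now [ 0.4774 -0.2321  0.1129] 90.06 grip 0.0459 d [ 0.0016  0.0009 -0.0249] dyaw -0.06 tilt [0.064 0.055] z [0.055 0.064] F [ 0.4  0.1 -1.3]
0 [-0.01, 0.0, 0.31, 0.0]
1 [-0.01, 0.0, 0.31, 0.0]
```

View pics/si9z.png

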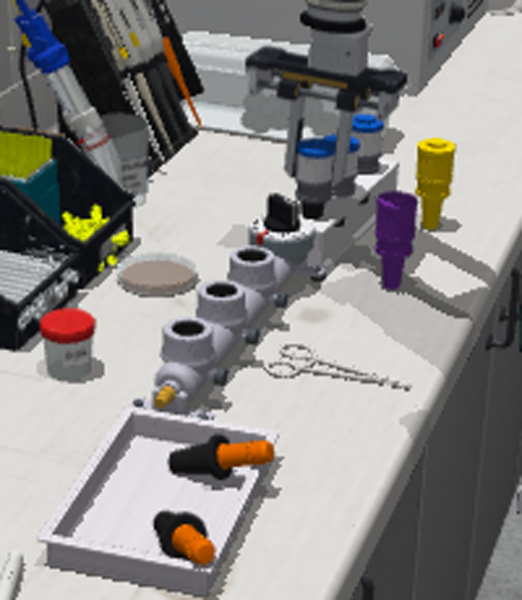

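```bash
python3 -m pendant '[[0.03,0.03,-0.5,0,0],[0.03,0.03,-0.5,0,0],[0.03,0.03,-0.5,0,0],[0.03,0.03,-0.5,0,0],[0.3,0.03,-0.3,0,0],[0.5,0,0,0,0],[0.5,0,0.03,0,0],[0.5,0,0.03,0,0]]'
python3 - <<'E'
from h import *
plan([0.487,0.04,0.205],90,mx=0.5)
E
```

```text
clock: 29.35
eef_pos: [0.4788, -0.1575, 0.2144]
tool_rot: [[-0.0, 0.998, 0.06], [0.998, -0.004, 0.061], [0.061, 0.06, -0.996]]
ft_force: [0.9, -0.4, -1.8]
grip_width: 0.045
t 29.35 now [ 0.4788 -0.1575  0.2144] 90.0 grip 0.045 d [ 0.0082  0.1975 -0.0094] dyaw -0.0 tilt [0.061 0.06 ] z [0.06  0.061] F [ 0.9 -0.4 -1.8]
0 [0.49, 0.02, 0.05, 0.0]
9 [0.49, 0.02, 0.05, 0.0]
```

```bash
python3 -m pendant '[[0.6,0.02,0.03,0,0],[0.6,0.02,0.03,0,0],[0.6,0.02,0.03,0,0],[0.6,0.02,0.03,0,0],[0.6,0.02,0.03,0,0],[0.6,0.02,0.03,0,0],[0.6,0.02,0.03,0,0],[0.4,0.02,0.03,0,0]]'
python3 - <<'E'
from h import *
plan([0.487,0.1365,0.205],90,mx=0.5)
shot("wrist","w7")
E
```

```text
clock: 30.35
eef_pos: [0.4767, 0.0459, 0.2079]
tool_rot: [[-0.009, 0.999, 0.044], [0.998, 0.006, 0.069], [0.068, 0.044, -0.997]]
ft_force: [0.3, 0.0, -2.0]
grip_width: 0.045
t 30.35 now [0.4767 0.0459 0.2079] 90.53 grip 0.045 d [ 0.0103  0.0906 -0.0029] dyaw -0.53 tilt [0.068 0.044] z [0.044 0.069] F [ 0.3  0.  -2. ]
0 [0.45, 0.05, 0.05, 0.1]
4 [0.45, 0.05, 0.05, 0.1]
```

View pics/w7.png

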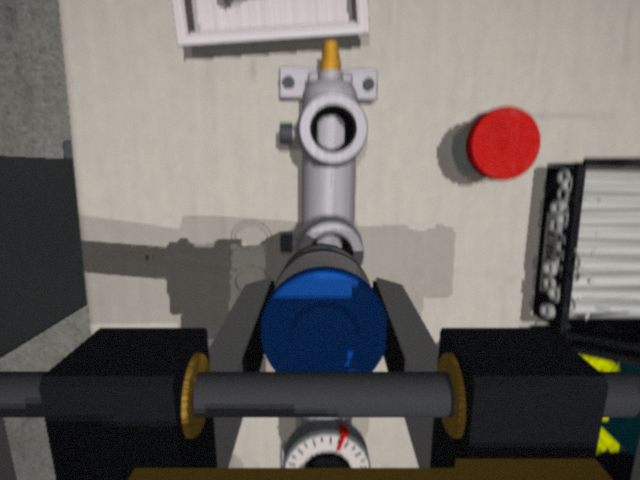

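```bash
cat >> h.py <<'E'
def rim(fn,cx,cy,zlo=.079,zhi=.086,w=45):
    v=V(fn);P=v.pts(); sub=np.zeros(v.d.shape,bool); sub[max(0,cy-w):cy+w,cx-w:cx+w]=1
    M=sub&(P[...,2]>zlo)&(P[...,2]<zhi)&(v.d>0); q=P[M]
    (x,y),r=cv2.minEnclosingCircle(q[:,:2].astype(np.float32)); print("rim",fn,(cx,cy),len(q),"enc",round(x,4),round(y,4),round(r,4),"mid",((q.max(0)+q.min(0))/2).round(4)); return x,y
E
python3 - <<'E'
from h import *
rim("w7",333,127)
E
```

```text
rim w7 (333, 127) 2585 enc 0.4896 0.1323 0.0245 mid [0.4896 0.1323 0.0817]
```

```bash
python3 -m pendant '[[0.4,0.07,0.0,0.1,0],[0.4,0.07,0.03,0.1,0],[0.4,0.07,0.03,0.1,0],[0.4,0.07,0.03,0.1,0],[0.35,0.05,0.03,0.1,0],[0.1,0,0.1,0,0],[0,0,0.1,0,0],[0,0,0,0,0]]'
python3 - <<'E'
from h import *
plan([0.4876,0.131,0.16],90,mx=0.5)
shot("wrist","w8"); shot("side","si10"); shot("scene","sc10")
v=V("si10");a=cv2.resize(v.im[130:330,230:400],(510,600),interpolation=cv2.INTER_CUBIC)
v=V("sc10");b=cv2.resize(v.im[150:350,220:420][:, :97],(291,600),interpolation=cv2.INTER_CUBIC)
cv2.imwrite("pics/j10.png",np.hstack([a,b])[:, :800])
E
```

```text
clock: 31.4
eef_pos: [0.4859, 0.1367, 0.1968]
tool_rot: [[-0.006, 0.999, 0.036], [0.998, 0.003, 0.069], [0.069, 0.036, -0.997]]
ft_force: [-0.1, 0.6, -1.7]
grip_width: 0.0447
t 31.4 now [0.4859 0.1367 0.1968] 90.32 grip 0.0447 d [ 0.0017 -0.0057 -0.0368] dyaw -0.32 tilt [0.069 0.036] z [0.036 0.069] F [-0.1  0.6 -1.7]
0 [-0.1, 0.0, 0.46, 0.2]
1 [-0.1, 0.01, 0.46, 0.2]
```

View pics/j10.png

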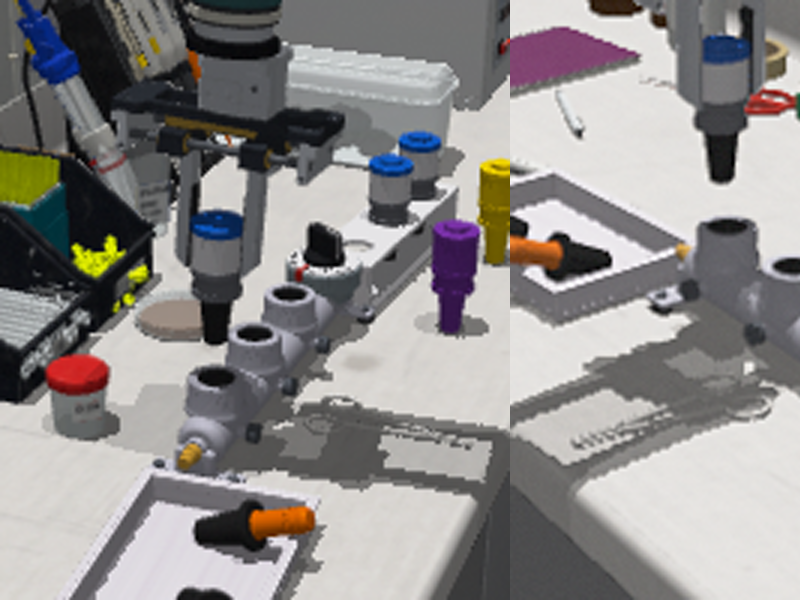

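View pics/w8.png

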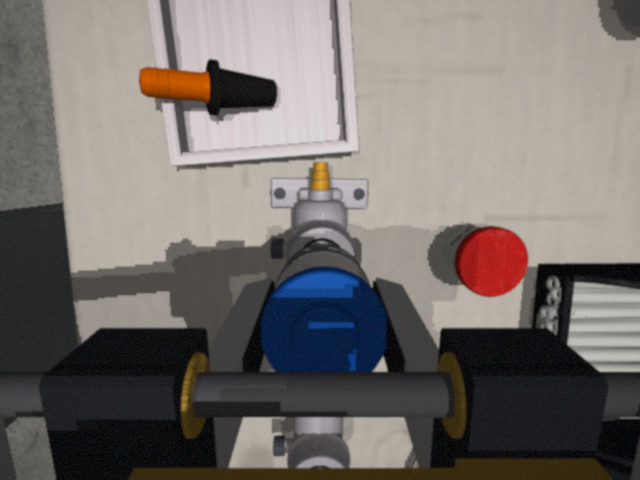

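```bash
python3 -m pendant '[[-0.1,0,0.1,0.2,0],[-0.07,0.01,0.1,0.1,0],[-0.03,0.01,0.25,0,0],[-0.02,0,0.3,0,0],[-0.02,0,0.3,0,0],[-0.02,0,0.3,0,0],[-0.02,0,0.3,0,0],[-0.02,0,0.1,0,0]]'
python3 - <<'E'
from h import *
plan([0.4876,0.131,0.119],90,mx=0.5)
print(ctrl.get_obs()["moment"])
shot("side","si11"); shot("scene","sc11")
v=V("si11");a=cv2.resize(v.im[130:330,230:400],(510,600),interpolation=cv2.INTER_CUBIC)
v=V("sc11");b=cv2.resize(v.im[150:350,220:420][:, :97],(291,600),interpolation=cv2.INTER_CUBIC)
cv2.imwrite("pics/j11.png",np.hstack([a,b])[:, :800])
E
```

```text
clock: 32.55
eef_pos: [0.4887, 0.1297, 0.1223]
tool_rot: [[0.001, 0.999, 0.034], [0.997, -0.004, 0.072], [0.072, 0.034, -0.997]]
ft_force: [-2.2, 2.5, 3.7]
grip_width: 0.0448
t 32.55 now [0.4887 0.1297 0.1223] 89.94 grip 0.0448 d [-0.0011  0.0013 -0.0033] dyaw 0.06 tilt [0.072 0.034] z [0.034 0.072] F [-2.2  2.5  3.7]
0 [0.03, -0.03, 0.08, -0.1]
[0.52176193 0.52065753 0.0605134 ]
```

View pics/j11.png

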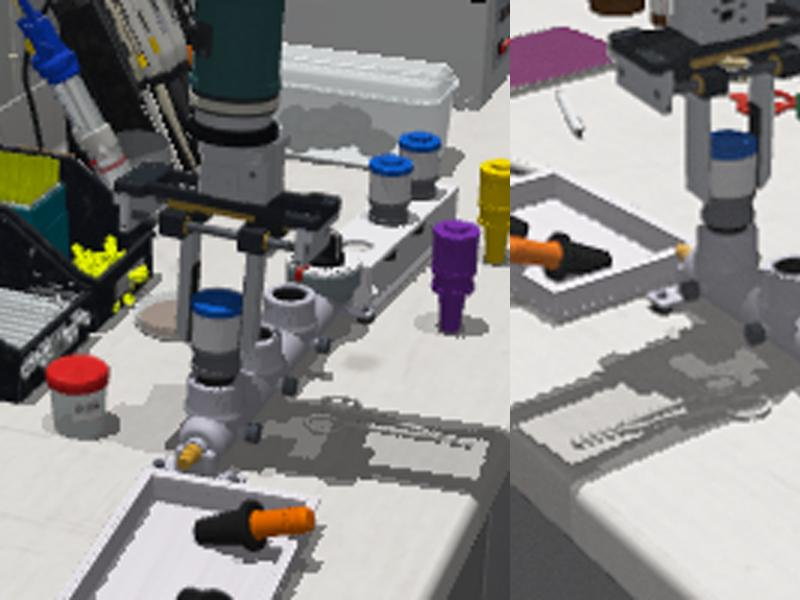

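```bash
python3 -m pendant '[[0.0,0,0.1,0,0],[0,0,0.15,0,0],[0,0,0.2,0,0],[0,0,0.2,0,0],[0,0,0.2,0,0],[0,0,0.2,0,0],[0,0,0.2,0,0],[0,0,0.2,0,0]]'
python3 - <<'E'
from h import *
plan([0.4876,0.131,0.119],90,mx=0.5)
print(ctrl.get_obs()["moment"])
shot("side","si11"); shot("scene","sc11")
v=V("si11");a=cv2.resize(v.im[130:330,230:400],(510,600),interpolation=cv2.INTER_CUBIC)
v=V("sc11");b=cv2.resize(v.im[150:350,220:420][:, :97],(291,600),interpolation=cv2.INTER_CUBIC)
cv2.imwrite("pics/j11.png",np.hstack([a,b])[:, :800])
E
```

```text
clock: 33.65
eef_pos: [0.4893, 0.1313, 0.1129]
tool_rot: [[-0.005, 0.999, 0.044], [0.998, 0.002, 0.068], [0.067, 0.044, -0.997]]
ft_force: [-16.5, -3.7, 34.0]
grip_width: 0.0455
t 33.65 now [0.4893 0.1313 0.1129] 90.3 grip 0.0455 d [-0.0017 -0.0003  0.0061] dyaw -0.3 tilt [0.067 0.044] z [0.044 0.068] F [-16.5  -3.7  34. ]
0 [0.0, -0.03, -0.15, 0.3]
[-0.21214983  4.30551407  0.21263932]
```

View pics/j11.png

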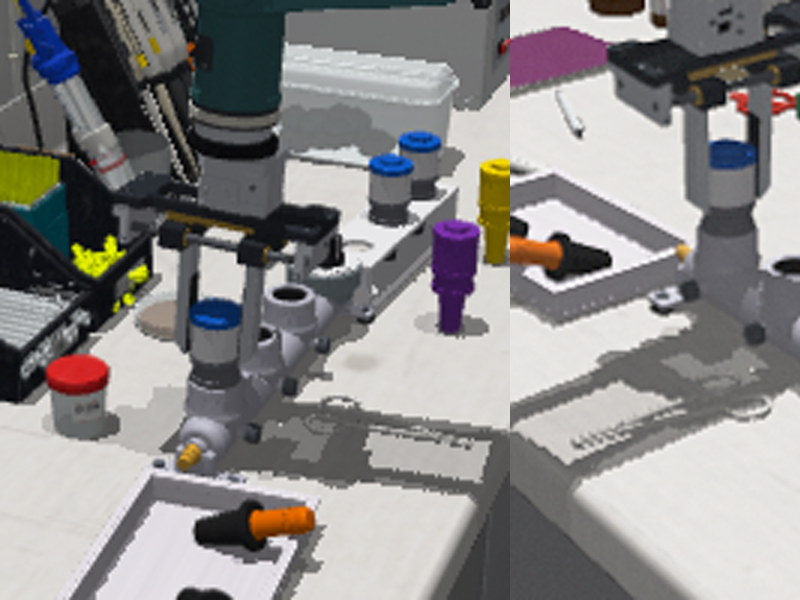

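```bash
python3 -m pendant '[[0,0,0,0,0.2],[0,0,0,0,0.7],[0,0,0,0,0.7],[0,0,0,0,0.7],[0.02,0.02,-0.3,0,0.7],[0.02,0.02,-0.4,0,0.7],[0.02,0.02,-0.4,0,0.7],[0.02,0.02,-0.4,0,0.7]]'
python3 - <<'E'
from h import *
plan([0.4876,0.131,0.175],90,mx=0.5)
print(ctrl.get_obs()["moment"])
shot("wrist","w12"); shot("side","si12"); shot("scene","sc12")
funnels("w12"); funnels("si12"); funnels("sc12")
v=V("si12");a=cv2.resize(v.im[130:330,230:400],(510,600),interpolation=cv2.INTER_CUBIC)
v=V("sc12");b=cv2.resize(v.im[150:350,220:420][:, :97],(291,600),interpolation=cv2.INTER_CUBIC)
cv2.imwrite("pics/j12.png",np.hstack([a,b])[:, :800])
E
```

```text
clock: 34.75
eef_pos: [0.4917, 0.1285, 0.1782]
tool_rot: [[-0.005, 0.999, 0.051], [0.998, 0.001, 0.063], [0.063, 0.051, -0.997]]
ft_force: [-0.1, -0.3, 0.1]
grip_width: 0.0656
t 34.75 now [0.4917 0.1285 0.1782] 90.26 grip 0.0656 d [-0.0041  0.0025 -0.0032] dyaw -0.26 tilt [0.063 0.051] z [0.051 0.063] F [-0.1 -0.3  0.1]
0 [0.06, -0.11, 0.08, 0.3]
[-0.077055   -0.11050093 -0.03911501]
w12 [314. 278.] [269, 235, 90, 89, 6231] ctr 0.4889 0.1321 r 0.0233 zmed 0.1477 zmax 0.1541
si12 [245. 145.] [236, 129, 21, 29, 285] ctr 0.8674 -0.2913 r 0.0489 zmed 0.2266 zmax 0.2629
si12 [632. 189.] [626, 178, 13, 22, 184] ctr -0.7246 -2.9055 r 0.0472 zmed -0.6183 zmax -0.5776
si12 [166. 283.] [154, 276, 24, 15, 295] ctr 0.7614 0.3407 r 0.0318 zmed 0.0598 zmax 0.0645
sc12 [553. 198.] [533, 170, 49, 48, 918] ctr 0.8831 -0.3224 r 0.0719 zmed 0.2226 zmax 0.2618
sc12 [424. 291.] [411, 284, 26, 15, 319] ctr 0.4697 -0.312 r 0.0268 zmed 0.1227 zmax 0.1289
sc12 [455. 312.] [442, 304, 27, 18, 380] ctr 0.4595 -0.3909 r 0.0247 zmed 0.1229 zmax 0.1302
```

View pics/j12.png

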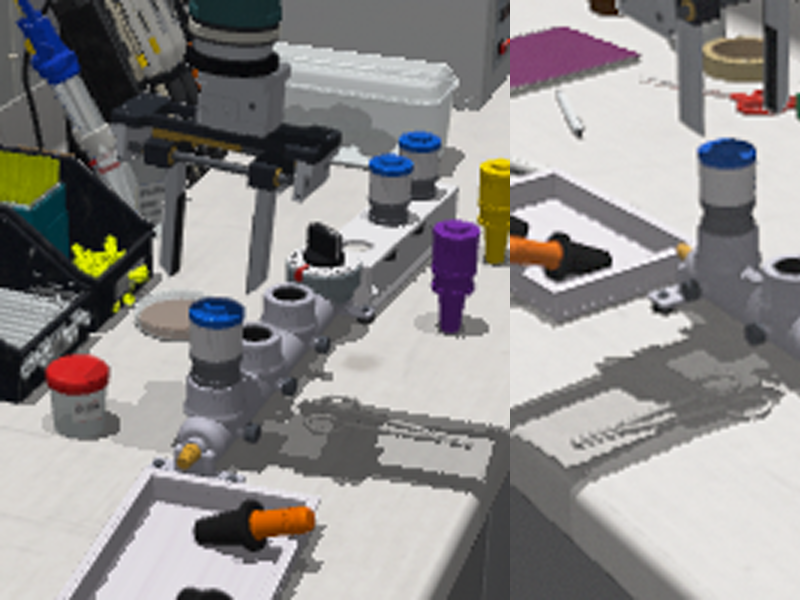

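View pics/w12.png

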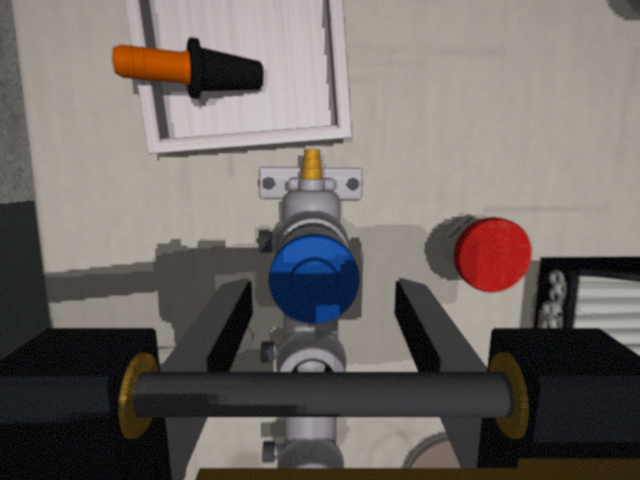

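```bash
python3 -m pendant '[[-0.3,0,-0.4,0,1],[-0.7,-0.03,-0.25,0,1],[-0.7,-0.03,-0.05,0,1],[-0.7,-0.03,-0.05,0,1],[-0.7,-0.03,-0.05,0,1],[-0.7,-0.03,-0.05,0,1],[-0.7,-0.03,-0.05,0,1],[-0.7,-0.03,-0.05,0,1]]'
python3 - <<'E'
from h import *
plan([0.4714,-0.29,0.22],90,mx=0.7)
E
```

```text
clock: 35.9
eef_pos: [0.4803, -0.0916, 0.2061]
tool_rot: [[-0.006, 0.999, 0.05], [0.998, 0.003, 0.061], [0.06, 0.051, -0.997]]
ft_force: [0.2, 0.4, 1.0]
grip_width: 0.0939
t 35.9 now [ 0.4803 -0.0916  0.2061] 90.35 grip 0.0939 d [-0.0089 -0.1984  0.0139] dyaw -0.35 tilt [0.06  0.051] z [0.05  0.061] F [0.2 0.4 1. ]
0 [-0.62, -0.03, -0.08, 0.0]
7 [-0.62, -0.02, -0.08, 0.0]
```

```bash
python3 -m pendant '[[-0.65,-0.03,-0.08,0,1],[-0.65,-0.03,-0.08,0,1],[-0.65,-0.03,-0.08,0,1],[-0.65,-0.03,-0.08,0,1],[-0.65,-0.03,-0.08,0,1],[-0.65,-0.03,-0.08,0,1],[-0.65,-0.03,-0.08,0,1],[-0.3,0,0,0,1]]'
python3 - <<'E'
from h import *
shot("wrist","w13")
plan([0.4714,-0.3096,0.088],90,mx=0.5)
funnels("w13")
E
```

```text
clock: 36.9
eef_pos: [0.4659, -0.2995, 0.2195]
tool_rot: [[0.001, 0.999, 0.048], [0.998, -0.004, 0.059], [0.059, 0.048, -0.997]]
ft_force: [-0.5, 0.3, -0.2]
grip_width: 0.0938
t 36.95 now [ 0.4658 -0.3004  0.219 ] 89.9 grip 0.0938 d [ 0.0056 -0.0092 -0.131 ] dyaw 0.1 tilt [0.059 0.047] z [0.048 0.058] F [ 0.3 -0.2 -0. ]
0 [-0.06, -0.0, 0.47, -0.0]
6 [-0.06, -0.0, 0.47, -0.0]
w13 [323. 274.] [290, 241, 66, 67, 3465] ctr 0.4715 -0.3103 r 0.0232 zmed 0.1236 zmax 0.1304
w13 [312. 363.] [283, 351, 59, 22, 953] ctr 0.4627 -0.33 r 0.054 zmed 0.1233 zmax 0.3215
```

View pics/w13.png

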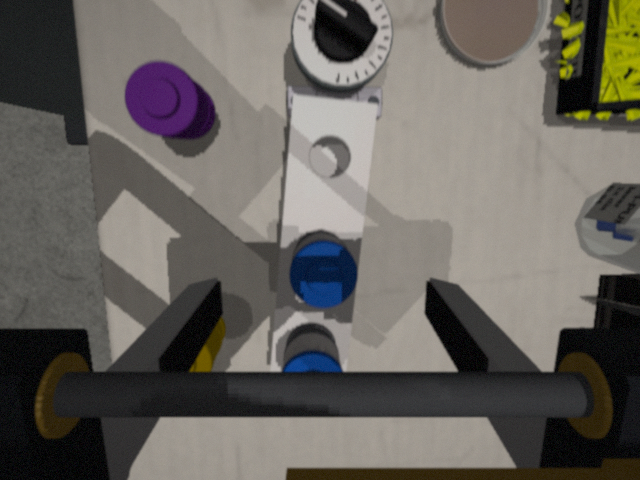

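```bash
python3 -m pendant '[[-0.06,0.01,0.45,0,1],[-0.06,0,0.5,0,1],[-0.06,0,0.5,0,1],[-0.06,0,0.5,0,1],[-0.06,0,0.5,0,1],[-0.06,0,0.45,0,1],[-0.04,0,0.2,0,0.8],[0,0,0,0,0.7]]'
python3 - <<'E'
from h import *
plan([0.4715,-0.3103,0.088],90,mx=0.5)
E
```

```text
clock: 37.95
eef_pos: [0.4702, -0.3014, 0.0827]
tool_rot: [[-0.004, 0.999, 0.041], [0.998, 0.002, 0.067], [0.067, 0.041, -0.997]]
ft_force: [1.5, -0.0, 0.4]
grip_width: 0.0776
t 37.95 now [ 0.4702 -0.3014  0.0827] 90.26 grip 0.0776 d [ 0.0013 -0.0089  0.0053] dyaw -0.26 tilt [0.067 0.041] z [0.041 0.067] F [ 1.5 -0.   0.4]
0 [-0.21, 0.04, -0.14, 0.3]
```

```bash
python3 -m pendant '[[-0.12,0.03,-0.1,0.2,0.7],[-0.1,0.01,-0.04,0,0.6],[0,0,0,0,0],[0,0,0,0,0],[0,0,0,0,0],[0,0,0,0,0],[0,0,0,0,0],[0,0,0,0,0]]'
python3 - <<'E'
from h import *
plan([0.4715,-0.3103,0.088],90,mx=0.5)
E
```

```text
clock: 38.95
eef_pos: [0.4728, -0.3126, 0.0913]
tool_rot: [[-0.001, 0.999, 0.044], [0.998, -0.002, 0.063], [0.063, 0.044, -0.997]]
ft_force: [-0.2, -0.2, 0.3]
grip_width: 0.0448
t 38.95 now [ 0.4728 -0.3126  0.0913] 90.04 grip 0.0448 d [-0.0013  0.0023 -0.0033] dyaw -0.04 tilt [0.063 0.044] z [0.044 0.063] F [-0.2 -0.2  0.3]
0 [0.05, -0.04, 0.08, 0.0]
```

```bash
python3 -m pendant '[[0.01,0.01,-0.2,0,0],[0.03,0.03,-0.5,0,0],[0.03,0.03,-0.5,0,0],[0.03,0.03,-0.5,0,0],[0.03,0.03,-0.5,0,0],[0.03,0.03,-0.5,0,0],[0.2,0.03,-0.4,0,0],[0.5,0.03,0,0,0]]'
python3 - <<'E'
from h import *
plan([0.487,0.038,0.21],90,mx=0.6)
E
python3 -m pendant '[[0.6,0.02,0.04,0,0],[0.6,0.02,0.04,0,0],[0.6,0.02,0.04,0,0],[0.6,0.02,0.04,0,0],[0.6,0.02,0.04,0,0],[0.6,0.02,0.04,0,0],[0.6,0.02,0.04,0,0],[0.6,0.02,0.04,0,0]]'
python3 - <<'E'
from h import *
plan([0.487,0.038,0.21],90,mx=0.6)
E
```

```text
clock: 39.95
eef_pos: [0.4758, -0.2845, 0.221]
tool_rot: [[0.001, 0.999, 0.043], [0.998, -0.004, 0.067], [0.067, 0.042, -0.997]]
ft_force: [0.6, -0.1, -1.9]
grip_width: 0.0451
t 39.95 now [ 0.4758 -0.2845  0.221 ] 89.96 grip 0.0451 d [ 0.0112  0.3225 -0.011 ] dyaw 0.04 tilt [0.067 0.042] z [0.043 0.067] F [ 0.6 -0.1 -1.9]
0 [0.57, 0.02, 0.06, -0.0]
13 [0.57, 0.02, 0.06, -0.0]
clock: 40.95
eef_pos: [0.4763, -0.0704, 0.2138]
tool_rot: [[-0.007, 1.0, 0.029], [0.997, 0.005, 0.078], [0.078, 0.03, -0.997]]
ft_force: [0.3, -0.0, -1.3]
grip_width: 0.0453
t 40.95 now [ 0.4763 -0.0704  0.2138] 90.41 grip 0.0453 d [ 0.0107  0.1084 -0.0038] dyaw -0.41 tilt [0.078 0.03 ] z [0.029 0.078] F [ 0.3 -0.  -1.3]
0 [0.54, 0.06, 0.06, 0.1]
4 [0.54, 0.05, 0.06, 0.1]
```

Run:
```python
from h import *
shot("wrist","w14"); v=V("w14"); print([np.round(v.proj([.489,.0423,.082]),0),np.round(v.proj([.489,-.0477,.082]),0)])
u,w=v.proj([.489,.0423,.082]); rim("w14",int(u),int(w))
```

```text
[array([335.,  94.]), array([334., 221.])]
rim w14 (335, 94) 2594 enc 0.4895 0.0423 0.0246 mid [0.4897 0.0421 0.0818]
```

View pics/w14.png

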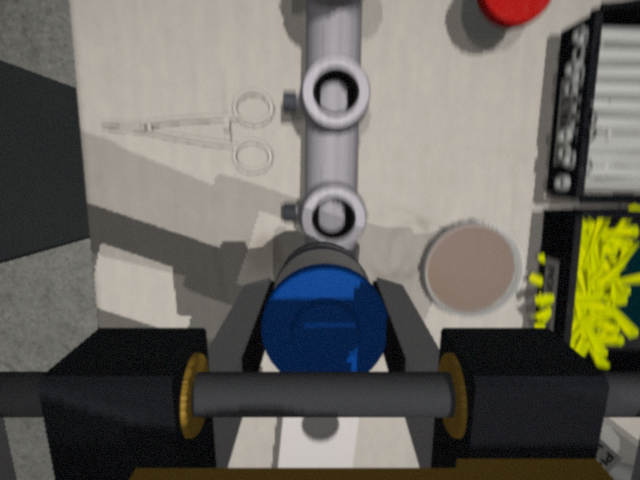

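```bash
python3 -m pendant '[[0.5,0.05,0.05,0.1,0],[0.5,0.05,0.05,0.1,0],[0.5,0.05,0.05,0.1,0],[0.5,0.05,0.05,0.1,0],[0.4,0.05,0.05,0,0],[0.2,0.05,0.1,0,0],[0,0.02,0.1,0,0],[0,0,0,0,0]]'
python3 - <<'E'
from h import *
plan([0.4885,0.0385,0.13],90,mx=0.3)
E
```

```text
clock: 42.0
eef_pos: [0.4806, 0.0489, 0.1974]
tool_rot: [[-0.011, 1.0, 0.016], [0.996, 0.01, 0.083], [0.083, 0.017, -0.996]]
ft_force: [0.2, 0.4, -1.7]
grip_width: 0.0451
t 42.0 now [0.4806 0.0489 0.1974] 90.63 grip 0.0451 d [ 0.0079 -0.0104 -0.0674] dyaw -0.63 tilt [0.083 0.017] z [0.016 0.083] F [ 0.2  0.4 -1.7]
0 [-0.07, 0.03, 0.28, 0.1]
5 [-0.07, 0.03, 0.28, 0.1]
```

```bash
python3 -m pendant '[[-0.15,0.08,0.05,0.2,0],[-0.15,0.08,0.1,0.2,0],[-0.04,0.03,0.2,0.2,0],[-0.02,0.01,0.3,0,0],[-0.02,0,0.3,0,0],[-0.02,0,0.3,0,0],[-0.02,0,0.3,0,0],[-0.02,0,0.2,0,0]]'
python3 - <<'E'
from h import *
plan([0.4885,0.0385,0.115],90,mx=0.3)
shot("side","si15"); shot("scene","sc15")
v=V("si15");a=cv2.resize(v.im[130:330,230:400],(510,600),interpolation=cv2.INTER_CUBIC)
v=V("sc15");b=cv2.resize(v.im[150:350,260:420][:, :97],(291,600),interpolation=cv2.INTER_CUBIC)
cv2.imwrite("pics/j15.png",np.hstack([a,b])[:, :800])
E
```

```text
clock: 43.0
eef_pos: [0.4904, 0.0368, 0.1225]
tool_rot: [[0.002, 1.0, 0.016], [0.996, -0.004, 0.087], [0.087, 0.016, -0.996]]
ft_force: [-3.0, 3.5, 5.1]
grip_width: 0.0446
t 43.0 now [0.4904 0.0368 0.1225] 89.88 grip 0.0446 d [-0.0019  0.0017 -0.0075] dyaw 0.12 tilt [0.087 0.016] z [0.016 0.087] F [-3.   3.5  5.1]
0 [0.03, -0.05, 0.19, -0.1]
```

View pics/j15.png

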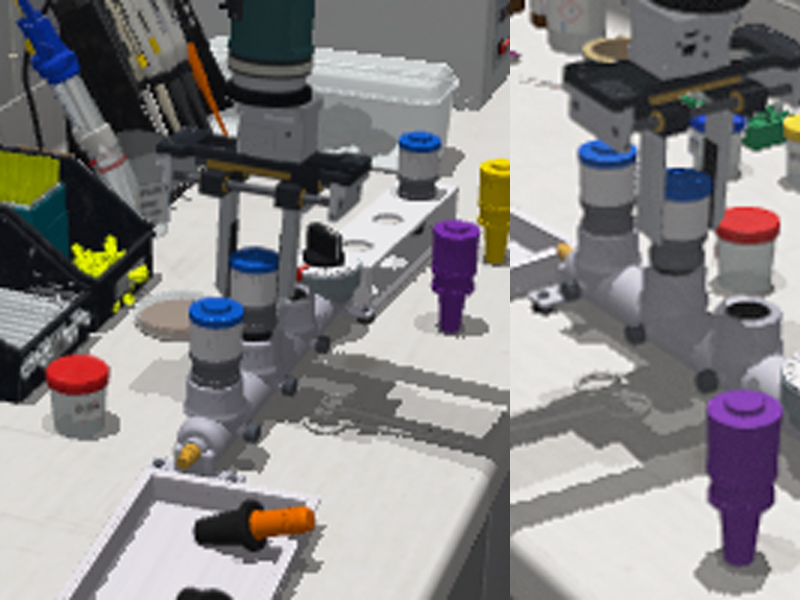

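```bash
python3 -m pendant '[[0.02,-0.02,0.1,0,0],[0,-0.02,0.15,0,0],[0,0,0.2,0,0],[0,0,0.2,0,0],[0,0,0.2,0,0],[0,0,0.2,0,0],[0,0,0.2,0,0],[0,0,0.2,0,0]]'
python3 - <<'E'
from h import *
plan([0.4885,0.0385,0.115],90,mx=0.3)
print(ctrl.get_obs()["moment"])
E
```

```text
clock: 44.1
eef_pos: [0.4893, 0.0383, 0.114]
tool_rot: [[-0.006, 1.0, 0.029], [0.997, 0.004, 0.075], [0.075, 0.029, -0.997]]
ft_force: [-14.4, -0.0, 34.0]
grip_width: 0.0447
t 44.1 now [0.4893 0.0383 0.114 ] 90.36 grip 0.0447 d [-0.0008  0.0002  0.001 ] dyaw -0.36 tilt [0.075 0.029] z [0.029 0.075] F [-14.4  -0.   34. ]
0 [0.01, -0.02, -0.02, 0.4]
[0.4714157  4.02818105 0.24266963]
```

```bash
python3 -m pendant '[[0,0,0,0,0.2],[0,0,0,0,0.7],[0,0,0,0,0.7],[0,0,0,0,0.7],[0.02,0.01,-0.3,0,0.7],[0.02,0.01,-0.4,0,0.7],[0.02,0.01,-0.4,0,0.7],[0.02,0.01,-0.4,0,0.7]]'
python3 - <<'E'
from h import *
plan([0.4885,0.0385,0.115],90,mx=0.3)
shot("wrist","w16"); funnels("w16")
E
```

```text
clock: 45.1
eef_pos: [0.4904, 0.0348, 0.1793]
tool_rot: [[-0.006, 0.999, 0.034], [0.998, 0.003, 0.069], [0.069, 0.034, -0.997]]
ft_force: [0.3, -0.6, 0.4]
grip_width: 0.0656
t 45.1 now [0.4904 0.0348 0.1793] 90.32 grip 0.0656 d [-0.0019  0.0037 -0.0643] dyaw -0.32 tilt [0.069 0.034] z [0.034 0.069] F [ 0.3 -0.6  0.4]
0 [-0.0, -0.02, 0.27, 0.1]
5 [-0.0, -0.02, 0.27, 0.1]
w16 [317.  87.] [269, 36, 97, 103, 7763] ctr 0.4893 0.1319 r 0.0232 zmed 0.1477 zmax 0.1543
w16 [317. 273.] [273, 229, 89, 89, 6220] ctr 0.4892 0.0411 r 0.0234 zmed 0.1479 zmax 0.1547
```

View pics/w16.png

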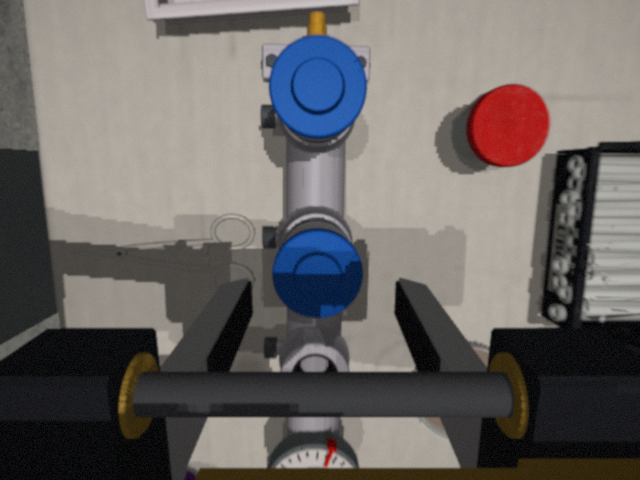

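```bash
python3 -m pendant '[[-0.2,0,-0.4,0,1],[-0.7,-0.03,-0.25,0,1],[-0.7,-0.03,-0.05,0,1],[-0.7,-0.03,-0.05,0,1],[-0.7,-0.03,-0.05,0,1],[-0.7,-0.03,-0.05,0,1],[-0.7,-0.03,-0.05,0,1],[-0.7,-0.03,-0.05,0,1]]'
python3 - <<'E'
from h import *
plan([0.4638,-0.37,0.22],90,mx=0.7)
E
python3 -m pendant '[[-0.65,-0.03,-0.05,0,1],[-0.65,-0.03,-0.05,0,1],[-0.65,-0.03,-0.05,0,1],[-0.65,-0.03,-0.05,0,1],[-0.65,-0.03,-0.05,0,1],[-0.65,-0.03,-0.05,0,1],[-0.6,-0.03,0,0,1],[-0.3,0,0,0,1]]'
python3 - <<'E'
from h import *
shot("wrist","w17")
plan([0.4638,-0.389,0.088],90,mx=0.5)
funnels("w17")
E
```

```text
clock: 46.15
eef_pos: [0.4833, -0.1803, 0.2145]
tool_rot: [[-0.009, 0.999, 0.045], [0.998, 0.006, 0.065], [0.065, 0.045, -0.997]]
ft_force: [0.1, -0.0, -0.5]
grip_width: 0.0937
t 46.15 now [ 0.4833 -0.1803  0.2145] 90.49 grip 0.0937 d [-0.0195 -0.1897  0.0055] dyaw -0.49 tilt [0.065 0.045] z [0.045 0.065] F [ 0.1 -0.  -0.5]
0 [-0.67, -0.07, -0.07, 0.1]
6 [-0.67, -0.07, -0.07, 0.1]
clock: 47.15
eef_pos: [0.4724, -0.3852, 0.2186]
tool_rot: [[-0.004, 0.999, 0.046], [0.998, 0.001, 0.062], [0.062, 0.046, -0.997]]
ft_force: [-1.4, 0.1, 0.2]
grip_width: 0.0938
t 47.2 now [ 0.4722 -0.3862  0.2183] 90.16 grip 0.0941 d [-0.0084 -0.0028 -0.1303] dyaw -0.16 tilt [0.061 0.046] z [0.046 0.061] F [-1.1 -0.8  0.1]
0 [-0.04, -0.05, 0.46, 0.0]
6 [-0.04, -0.05, 0.46, 0.0]
w17 [301. 266.] [268, 233, 68, 66, 3541] ctr 0.4632 -0.39 r 0.023 zmed 0.1236 zmax 0.1301
```

View pics/w17.png

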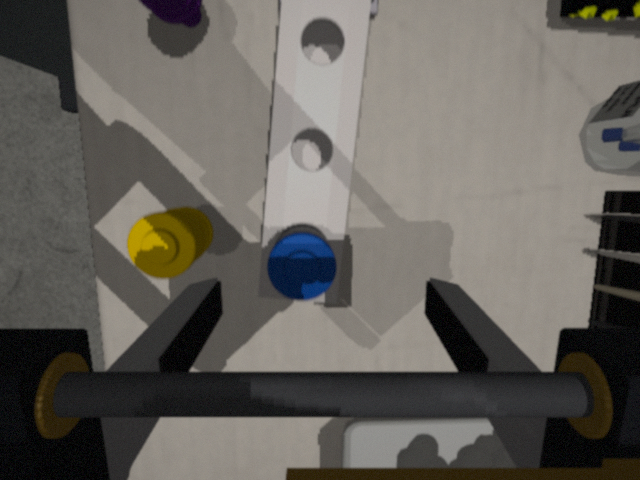

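```bash
python3 -m pendant '[[-0.06,-0.07,0.4,0,0.8],[-0.06,-0.07,0.45,0,0.75],[-0.07,-0.05,0.45,0,0.75],[-0.07,-0.05,0.45,0,0.75],[-0.07,-0.05,0.45,0,0.75],[-0.05,-0.03,0.4,0,0.75],[-0.04,-0.03,0.3,0,0.75],[0,0,0,0,0.75]]'
python3 - <<'E'
from h import *
plan([0.4632,-0.39,0.090],90,mx=0.5)
E
```

```text
clock: 48.2
eef_pos: [0.4624, -0.3927, 0.0902]
tool_rot: [[-0.005, 0.999, 0.043], [0.998, 0.003, 0.066], [0.066, 0.043, -0.997]]
ft_force: [-0.3, -0.6, 0.7]
grip_width: 0.0701
t 48.2 now [ 0.4624 -0.3927  0.0902] 90.31 grip 0.0701 d [ 0.0008  0.0027 -0.0002] dyaw -0.31 tilt [0.066 0.043] z [0.043 0.066] F [-0.3 -0.6  0.7]
0 [0.07, 0.02, 0.01, 0.3]
```

```bash
python3 -m pendant '[[0.05,0,0,0.2,0],[0,0,0,0,0],[0,0,0,0,0],[0,0,0,0,0],[0,0,0,0,0],[0,0,-0.1,0,0],[0.02,0.02,-0.3,0,0],[0.03,0.03,-0.5,0,0]]'
python3 - <<'E'
from h import *
plan([0.4632,-0.39,0.22],90,mx=0.5)
E
```

```text
clock: 49.2
eef_pos: [0.4628, -0.3909, 0.1285]
tool_rot: [[-0.002, 0.999, 0.042], [0.998, -0.001, 0.066], [0.066, 0.042, -0.997]]
ft_force: [0.4, -0.4, -1.4]
grip_width: 0.0452
t 49.2 now [ 0.4628 -0.3909  0.1285] 90.1 grip 0.0452 d [0.0004 0.0009 0.0915] dyaw -0.1 tilt [0.066 0.042] z [0.042 0.066] F [ 0.4 -0.4 -1.4]
0 [0.03, 0.02, -0.46, 0.0]
4 [0.03, 0.02, -0.46, 0.0]
```

```bash
python3 -m pendant '[[0.03,0.03,-0.5,0,0],[0.03,0.03,-0.5,0,0],[0.03,0.03,-0.5,0,0],[0.03,0.03,-0.5,0,0],[0.3,0.06,-0.3,0,0],[0.55,0.06,0.03,0,0],[0.55,0.06,0.03,0,0],[0.55,0.06,0.03,0,0]]'
python3 - <<'E'
from h import *
plan([0.485,-0.15,0.215],90,mx=0.6)
E
python3 -m pendant '[[0.5,0.06,0.03,0,0],[0.5,0.06,0.03,0,0],[0.5,0.06,0.03,0,0],[0.5,0.06,0.03,0,0],[0.5,0.06,0.03,0,0],[0.5,0.06,0.03,0,0],[0.3,0.04,0.03,0,0],[0,0,0,0,0]]'
python3 - <<'E'
from h import *
plan([0.485,-0.15,0.215],90,mx=0.6)
shot("wrist","w18"); v=V("w18"); u,w=v.proj([.489,-.0477,.082]); print(u,w); rim("w18",int(u),int(w)); funnels("w18")
E
```

```text
clock: 50.2
eef_pos: [0.4744, -0.3098, 0.2312]
tool_rot: [[-0.001, 0.999, 0.047], [0.998, -0.002, 0.063], [0.063, 0.047, -0.997]]
ft_force: [-0.4, 0.6, -0.9]
grip_width: 0.0452
t 50.2 now [ 0.4744 -0.3098  0.2312] 90.08 grip 0.0452 d [ 0.0106  0.1598 -0.0162] dyaw -0.08 tilt [0.063 0.047] z [0.047 0.063] F [-0.4  0.6 -0.9]
0 [0.57, 0.03, 0.1, 0.0]
6 [0.57, 0.03, 0.1, 0.0]
clock: 51.2
eef_pos: [0.4912, -0.165, 0.2311]
tool_rot: [[-0.005, 0.999, 0.046], [0.998, 0.003, 0.064], [0.064, 0.046, -0.997]]
ft_force: [0.4, -0.4, -1.4]
grip_width: 0.0455
t 51.2 now [ 0.4912 -0.165   0.2311] 90.31 grip 0.0455 d [-0.0062  0.015  -0.0161] dyaw -0.31 tilt [0.064 0.046] z [0.046 0.064] F [ 0.4 -0.4 -1.4]
0 [0.35, -0.17, 0.42, 0.3]
310.51113475001534 88.55377739221353
rim w18 (310, 88) 2374 enc 0.4886 -0.0477 0.0246 mid [ 0.4887 -0.0481  0.0817]
w18 [324. 322.] [261, 265, 126, 107, 11129] ctr 0.4908 -0.1632 r 0.0233 zmed 0.2622 zmax 0.3328
```

View pics/w18.png

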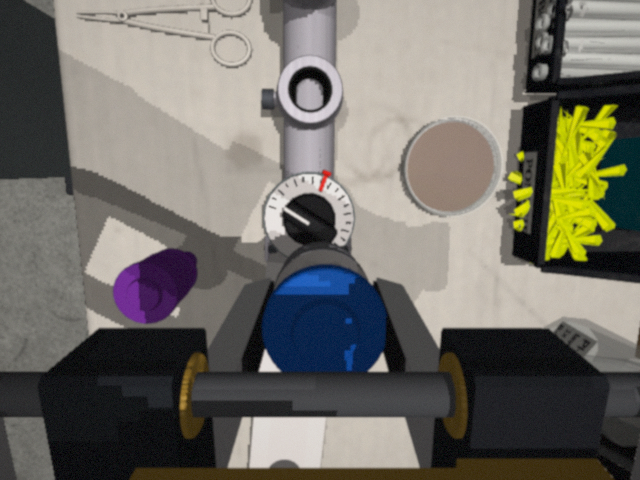

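```bash
python3 -m pendant '[[0.4,0,0.05,0.1,0],[0.5,0,0.05,0.1,0],[0.5,0,0.05,0.1,0],[0.5,0,0.05,0,0],[0.45,0,0.1,0,0],[0.2,0,0.15,0,0],[0,0,0.2,0,0],[0,0,0,0,0]]'
python3 - <<'E'
from h import *
plan([0.4878,-0.050,0.13],90,mx=0.3)
E
```

```text
clock: 52.25
eef_pos: [0.4916, -0.0586, 0.2094]
tool_rot: [[0.007, 0.999, 0.044], [0.998, -0.01, 0.065], [0.065, 0.044, -0.997]]
ft_force: [0.5, -0.7, -0.7]
grip_width: 0.0454
t 52.25 now [ 0.4916 -0.0586  0.2094] 89.61 grip 0.0454 d [-0.0038  0.0086 -0.0794] dyaw 0.39 tilt [0.065 0.044] z [0.044 0.065] F [ 0.5 -0.7 -0.7]
0 [0.01, -0.03, 0.28, -0.1]
6 [0.01, -0.03, 0.28, -0.1]
```

```bash
python3 -m pendant '[[0.1,-0.08,0.15,-0.2,0],[0.04,-0.05,0.2,-0.1,0],[-0.01,-0.02,0.3,0,0],[-0.01,-0.02,0.3,0,0],[-0.01,-0.02,0.3,0,0],[-0.01,-0.02,0.3,0,0],[-0.01,-0.02,0.3,0,0],[0,0,0.2,0,0]]'
python3 - <<'E'
from h import *
plan([0.4878,-0.050,0.114],90,mx=0.3)
shot("side","si19"); shot("scene","sc19")
v=V("si19");a=cv2.resize(v.im[130:330,230:400],(510,600),interpolation=cv2.INTER_CUBIC)
v=V("sc19");b=cv2.resize(v.im[150:350,290:420][:, :97],(291,600),interpolation=cv2.INTER_CUBIC)
cv2.imwrite("pics/j19.png",np.hstack([a,b])[:, :800])
E
```

```text
clock: 53.25
eef_pos: [0.4871, -0.0502, 0.1227]
tool_rot: [[0.003, 0.999, 0.048], [0.998, -0.007, 0.065], [0.065, 0.048, -0.997]]
ft_force: [0.9, 2.2, 0.5]
grip_width: 0.0451
t 53.25 now [ 0.4871 -0.0502  0.1227] 89.8 grip 0.0451 d [ 0.0007  0.0002 -0.0087] dyaw 0.2 tilt [0.065 0.048] z [0.048 0.065] F [0.9 2.2 0.5]
0 [-0.01, 0.01, 0.22, -0.2]
```

View pics/j19.png

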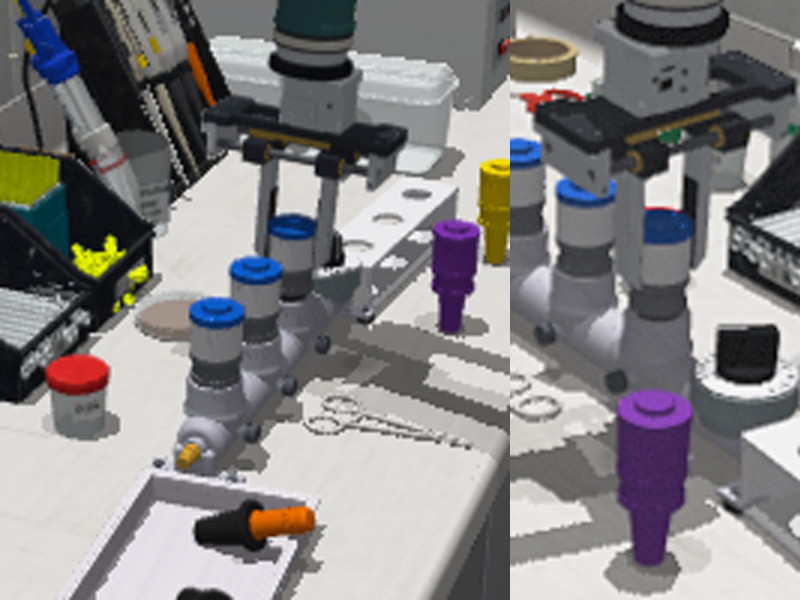

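```bash
python3 -m pendant '[[0,0,0.1,0,0],[0,-0.01,0.15,0,0],[0,0,0.2,0,0],[0,0,0.2,0,0],[0,0,0.2,0,0],[0,0,0.2,0,0],[0,0,0.2,0,0],[0,0,0.2,0,0]]'
python3 - <<'E'
from h import *
plan([0.4878,-0.050,0.114],90,mx=0.3)
E
python3 -m pendant '[[0,0,0,0,0.2],[0,0,0,0,0.7],[0,0,0,0,0.7],[0,0,0,0,0.7],[0.02,0.01,-0.3,0,0.7],[0.02,0.01,-0.4,0,0.7],[0.02,0.01,-0.4,0,0.7],[0.02,0.01,-0.4,0,0.7]]'
python3 - <<'E'
from h import *
plan([0.4885,-0.1435,0.095],90,mx=0.3)
shot("wrist","w20"); funnels("w20")
E
```

```text
clock: 54.35
eef_pos: [0.4876, -0.0496, 0.1162]
tool_rot: [[-0.003, 0.998, 0.056], [0.999, -0.0, 0.053], [0.053, 0.056, -0.997]]
ft_force: [-13.6, 2.0, 33.4]
grip_width: 0.0453
t 54.35 now [ 0.4876 -0.0496  0.1162] 90.15 grip 0.0453 d [ 0.0002 -0.0004 -0.0022] dyaw -0.15 tilt [0.053 0.056] z [0.056 0.053] F [-13.6   2.   33.4]
0 [-0.01, 0.0, 0.05, 0.2]
clock: 55.35
eef_pos: [0.4848, -0.0502, 0.1801]
tool_rot: [[-0.002, 0.999, 0.053], [0.999, -0.0, 0.051], [0.051, 0.053, -0.997]]
ft_force: [-0.0, 0.2, 0.5]
grip_width: 0.0656
t 55.35 now [ 0.4848 -0.0502  0.1801] 90.14 grip 0.0656 d [ 0.0037 -0.0933 -0.0851] dyaw -0.14 tilt [0.051 0.053] z [0.053 0.051] F [-0.   0.2  0.5]
0 [-0.22, -0.0, 0.18, 0.0]
10 [-0.22, -0.0, 0.18, 0.0]
w20 [327.  98.] [280, 47, 95, 102, 7696] ctr 0.4887 0.0409 r 0.0231 zmed 0.148 zmax 0.1549
w20 [322. 279.] [279, 236, 88, 88, 6040] ctr 0.4872 -0.0479 r 0.0234 zmed 0.148 zmax 0.1547
```

View pics/w20.png

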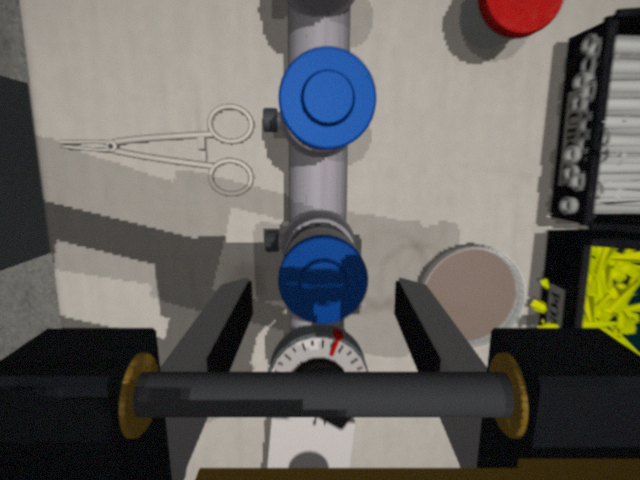

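Run:
```python
from h import *
def lidfit(fn):
    v=V(fn); hsv=cv2.cvtColor(v.im,cv2.COLOR_BGR2HSV); m=cv2.inRange(hsv,(105,140,40),(122,255,255)); n,l,st,c=cv2.connectedComponentsWithStats(m); P=v.pts()
    for i in range(1,n):
        if st[i,4]<2000: continue
        q=P[(l==i)&(v.d>0)]; z0=np.median(q[:,2]); q=q[np.abs(q[:,2]-z0)<.003]
        A=np.c_[q[:,:2]-q[:,:2].mean(0),np.ones(len(q))]; k=np.linalg.lstsq(A,q[:,2],rcond=None)[0]; print(fn,c[i].round(),"slope",k[:2].round(4),"z",k[2].round(5),len(q))
def rimfit(fn,u,w):
    v=V(fn);P=v.pts(); sub=np.zeros(v.d.shape,bool); sub[max(0,w-45):w+45,u-45:u+45]=1
    q=P[sub&(np.abs(P[...,2]-.082)<.003)&(v.d>0)]; print(fn,"rim med",np.median(q[:,2]).round(5),len(q))
def rackfit(fn):
    v=V(fn);P=v.pts(); q=P[(np.abs(P[...,2]-.058)<.003)&(v.d>0)&(P[...,1]<-.2)&(P[...,0]>.4)&(P[...,0]<.53)]; print(fn,"rack med",np.median(q[:,2]).round(5),len(q))
for f in("w13","w17","w12","w16","w20"): lidfit(f)
rimfit("w7",333,127); rimfit("w14",335,94); rimfit("w14",334,216); rimfit("w18",310,88); rackfit("w13"); rackfit("w17")
```

```text
w13 [323. 274.] slope [0.0016 0.0029] z 0.12326 2446
w17 [301. 266.] slope [0.0011 0.0056] z 0.12324 2537
w12 [314. 278.] slope [0.0154 0.002 ] z 0.14736 4461
w16 [317.  87.] slope [0.0136 0.0007] z 0.14733 5574
w16 [317. 273.] slope [0.006  0.0117] z 0.14762 4451
w20 [327.  98.] slope [0.0046 0.0106] z 0.14762 5540
w20 [322. 279.] slope [0.0188 0.0008] z 0.14765 4302
w7 rim med 0.08168 2585
w14 rim med 0.0817 2594
w14 rim med 0.08172 1941
w18 rim med 0.08174 2374
w13 rack med 0.05819 12824
w17 rack med 0.05816 18459
```

```bash
python3 -m pendant '[[-0.4,0,-0.15,0,0.6],[-0.6,0,-0.05,0,0.6],[-0.6,0,-0.03,0,0.6],[-0.6,0,-0.03,0,0.6],[-0.6,0,-0.03,0,0.6],[-0.6,0,-0.03,0,0.6],[-0.4,0,0,0,0.6],[0,0,0,0,0.6]]'
python3 - <<'E'
from h import *
plan([0.4881,-0.1442,0.18],143,mx=0.5)
shot("wrist","w21")
v=V("w21");u,w=[int(x) for x in v.proj([.4881,-.1442,.08])]; print(u,w)
cv2.imwrite("pics/w21z.png",cv2.resize(v.im[max(0,w-60):w+60,u-70:u+70],(700,600),interpolation=cv2.INTER_CUBIC)); print(max(0,w-60),u-70)
rim("w21",u,w,.072,.083,60)
E
```

```text
clock: 56.4
eef_pos: [0.4841, -0.2141, 0.1892]
tool_rot: [[-0.0, 0.998, 0.057], [0.999, -0.003, 0.048], [0.048, 0.057, -0.997]]
ft_force: [0.2, -0.1, -0.3]
grip_width: 0.0568
t 56.4 now [ 0.4841 -0.2141  0.1892] 90.01 grip 0.0568 d [ 0.004   0.0699 -0.0092] dyaw 52.99 tilt [0.048 0.057] z [0.057 0.048] F [ 0.2 -0.1 -0.3]
0 [0.35, 0.02, 0.06, -10.6]
1 [0.34, 0.08, 0.06, -10.6]
2 [0.32, 0.14, 0.06, -10.6]
3 [0.29, 0.2, 0.06, -10.6]
4 [0.25, 0.25, 0.06, -10.6]
318 149
89 248
rim w21 (318, 149) 6359 enc 0.4882 -0.1431 0.0386 mid [ 0.4877 -0.1438  0.0775]
```

View pics/w21z.png

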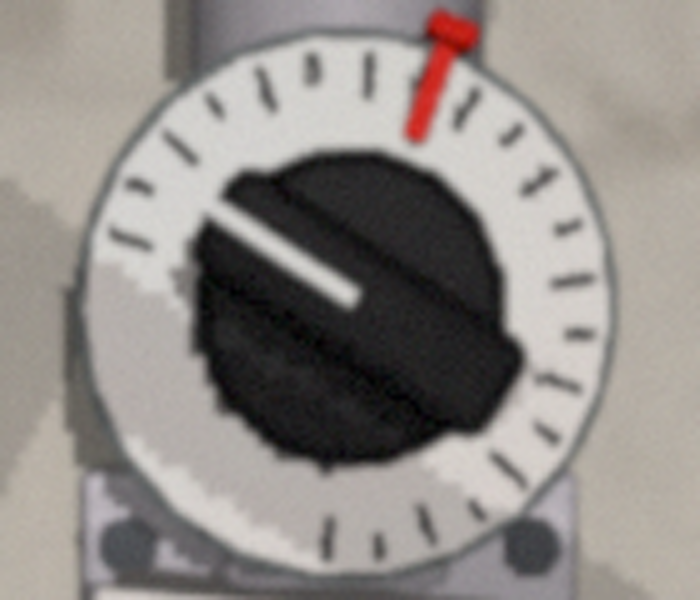

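Run:
```python
from h import *
v=V("w21")
px=lambda a,b:(248+a/5,89+b/5)
A=v.plane(*px(215,207),.110); B=v.plane(*px(358,297),.110); d=A-B; print("pointer",A.round(4),B.round(4),np.degrees(np.arctan2(d[1],d[0])))
P=v.pts(); hsv=cv2.cvtColor(v.im,cv2.COLOR_BGR2HSV)
m=cv2.inRange(hsv,(0,170,80),(6,255,255))|cv2.inRange(hsv,(174,170,80),(180,255,255)); mm=np.zeros_like(m); mm[80:150,280:360]=m[80:150,280:360]
ys,xs=np.nonzero(mm); print(len(xs)); q=P[ys,xs]; print("red z",np.percentile(q[:,2],[5,50,95]).round(4))
for z in(.078,.081):
    Q=np.array([v.plane(x,y,z) for x,y in zip(xs,ys)])[:,:2]
    vx,vy,x0,y0=cv2.fitLine(Q.astype(np.float32),cv2.DIST_L2,0,.01,.01).ravel(); print("line dir",np.degrees(np.arctan2(vy,vx)),"mean",x0,y0)
    for c in((.4881,-.1437),(.4878,-.1445)):
        print(" mean ang from ctr",np.degrees(np.arctan2(y0-c[1],x0-c[0])))
# bar top points
M=(P[...,2]>.104)&(P[...,2]<.115)&(np.hypot(P[...,0]-.4881,P[...,1]+.144)<.03); q=P[M]; r=cv2.minAreaRect(q[:,:2].astype(np.float32)); print("bar",r,np.median(q[:,2]),len(q))
W=(v.im.min(2)>140)&M; q=P[W]; vx,vy,x0,y0=cv2.fitLine(q[:,:2].astype(np.float32),cv2.DIST_L2,0,.01,.01).ravel(); print("white",len(q),q[:,:2].mean(0),np.degrees(np.arctan2(vy,vx)))
```

```text
pointer [ 0.4706 -0.1342  0.11  ] [ 0.4873 -0.1445  0.11  ] 148.4213923046163
115
red z [0.0769 0.0783 0.0796]
line dir 67.49993 mean 0.4995431 -0.11341912
 mean ang from ctr 69.29848
 mean ang from ctr 69.30224
line dir 67.500114 mean 0.4992814 -0.11383183
 mean ang from ctr 69.476166
 mean ang from ctr 69.47534
bar ((0.48753178119659424, -0.14470075070858002), (0.014069601893424988, 0.04268737509846687), 57.411983489990234) 0.109276405018955 1642
white 152 [ 0.47871013 -0.13894946] -28.52264
```

Run:
```python
from h import *
plan([0.4877,-0.1446,0.16],147.5,mx=0.35,rmax=8.3)
```

```text
t 56.45 now [ 0.4842 -0.2134  0.1893] 90.05 grip 0.0565 d [ 0.0035  0.0688 -0.0293] dyaw 57.45 tilt [0.048 0.057] z [0.057 0.048] F [-0.4 -0.3 -0.3]
0 [0.24, 0.01, 0.12, -8.2]
1 [0.24, 0.04, 0.12, -8.2]
2 [0.23, 0.07, 0.12, -8.2]
3 [0.22, 0.11, 0.12, -8.2]
4 [0.2, 0.14, 0.12, -8.2]
5 [0.18, 0.16, 0.12, -8.2]
6 [0.15, 0.19, 0.12, -8.2]
```

```bash
python3 -m pendant '[[0.24,0.01,0.1,-8.2,0.5],[0.24,0.04,0.1,-8.2,0.5],[0.23,0.07,0.1,-8.2,0.5],[0.22,0.11,0.1,-8.2,0.5],[0.2,0.14,0.1,-8.2,0.5],[0.18,0.16,0.1,-8.2,0.5],[0.15,0.19,0.1,-8.2,0.5],[0,0,0,0,0.5]]'
python3 - <<'E'
from h import *
plan([0.4877,-0.1446,0.097],147.5,mx=0.35,rmax=8.3)
E
```

```text
clock: 57.45
eef_pos: [0.4862, -0.1348, 0.1647]
tool_rot: [[-0.863, 0.502, 0.057], [0.505, 0.862, 0.052], [-0.023, 0.074, -0.997]]
ft_force: [-0.3, -0.5, -0.2]
grip_width: 0.0472
t 57.45 now [ 0.4862 -0.1348  0.1647] 149.67 grip 0.0472 d [ 0.0015 -0.0098 -0.0677] dyaw -2.17 tilt [-0.023  0.074] z [0.057 0.052] F [-0.3 -0.5 -0.2]
0 [-0.02, -0.06, 0.34, 0.4]
4 [-0.03, -0.06, 0.34, 0.4]
```

```bash
python3 -m pendant '[[-0.05,-0.11,0.1,0.8,0.5],[-0.03,-0.08,0.15,0.8,0.5],[-0.02,-0.05,0.2,0.4,0.5],[-0.01,-0.04,0.25,0,0.5],[0,-0.03,0.25,0,0.5],[0,-0.03,0.25,0,0.5],[0,0,0,0,0.5],[0,0,0,0,0.5]]'
python3 - <<'E'
from h import *
plan([0.4877,-0.1446,0.097],147.5,mx=0.35,rmax=8.3)
shot("wrist","w22")
E
```

```text
clock: 58.45
eef_pos: [0.4851, -0.1474, 0.1117]
tool_rot: [[-0.841, 0.539, 0.056], [0.541, 0.839, 0.053], [-0.018, 0.075, -0.997]]
ft_force: [0.2, 0.5, -0.1]
grip_width: 0.0471
t 58.45 now [ 0.4851 -0.1474  0.1117] 147.23 grip 0.0471 d [ 0.0026  0.0028 -0.0147] dyaw 0.27 tilt [-0.018  0.075] z [0.056 0.053] F [ 0.2  0.5 -0.1]
0 [-0.01, 0.03, 0.19, -0.1]
1 [-0.01, 0.03, 0.19, -0.1]
```

View pics/w22.png

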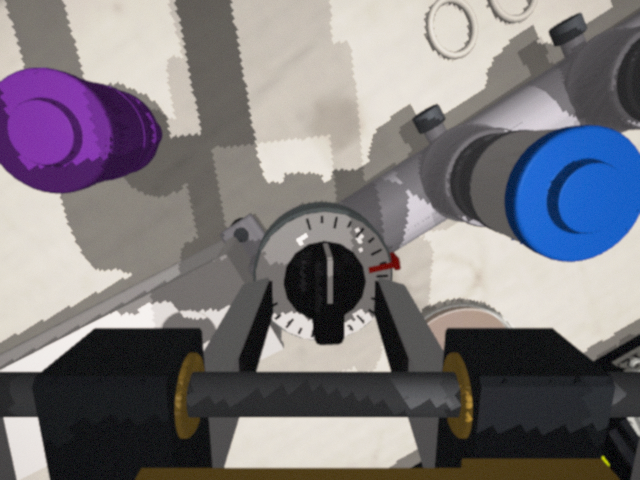

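```bash
python3 -m pendant '[[-0.01,0.03,0.18,0,0.5],[-0.01,0.02,0.15,0,0.3],[0,0,0,0,0],[0,0,0,0,0],[0,0,0,0,0],[0,0,0,0,0],[0,0,0,0,0],[0,0,0,0,0]]'
python3 - <<'E'
from h import *
plan([0.4877,-0.1446,0.097],147.5,mx=0.35,rmax=8.3)
print(ctrl.get_obs()["moment"])
E
```

```text
clock: 59.5
eef_pos: [0.4877, -0.1458, 0.0986]
tool_rot: [[-0.841, 0.538, 0.056], [0.54, 0.84, 0.051], [-0.019, 0.073, -0.997]]
ft_force: [0.3, 0.2, 0.1]
grip_width: 0.0147
t 59.5 now [ 0.4877 -0.1458  0.0986] 147.28 grip 0.0147 d [-0.      0.0012 -0.0016] dyaw 0.22 tilt [-0.019  0.073] z [0.056 0.051] F [0.3 0.2 0.1]
0 [0.02, 0.02, 0.04, -0.2]
[-0.32449063  0.04370847  0.03066662]
```

```bash
python3 -m pendant '[[0,0,0,5,0],[0,0,0,9,0],[0,0,0,9.5,0],[0,0,0,9.5,0],[0,0,0,9.5,0],[0,0,0,9.5,0],[0,0,0,9.5,0],[0,0,0,9.5,0]]'
python3 - <<'E'
from h import *
plan([0.4877,-0.1446,0.097],69.3,mx=0.35,rmax=8.3)
print(ctrl.get_obs()["moment"])
E
```

```text
clock: 60.5
eef_pos: [0.486, -0.146, 0.0986]
tool_rot: [[0.273, 0.961, 0.051], [0.96, -0.276, 0.05], [0.062, 0.035, -0.997]]
ft_force: [-0.1, -0.4, -0.3]
grip_width: 0.0139
t 60.5 now [ 0.486  -0.146   0.0986] 74.11 grip 0.0139 d [ 0.0017  0.0014 -0.0016] dyaw -4.81 tilt [0.062 0.035] z [0.051 0.05 ] F [-0.1 -0.4 -0.3]
0 [0.04, 0.03, 0.04, 4.8]
[-0.21109155  0.34231529  0.05813212]
```

```bash
python3 -m pendant '[[0.03,0.03,0,3,0],[0,0,0,1.6,0],[0,0,0,0,0],[0,0,0,0,0],[0,0,0,0,0.4],[0,0,0,0,0.4],[0,0,0,0,0.4],[0.02,0,-0.2,0,0.4]]'
python3 - <<'E'
from h import *
plan([0.4877,-0.1446,0.097],69.3,mx=0.35,rmax=8.3)
E
python3 -m pendant '[[0.02,0.01,-0.4,0,0.4],[0.02,0.01,-0.4,0,0.4],[0.02,0.01,-0.4,0,0.4],[-0.2,0,-0.3,0,0.4],[-0.5,0,0,0,0.4],[-0.6,0,0,0,0.4],[-0.6,0,0,0,0.4],[-0.5,0,0,0,0.4]]'
python3 - <<'E'
from h import *
plan([0.4877,-0.1446,0.097],69.3,mx=0.35,rmax=8.3)
shot("wrist","w23"); v=V("w23");u,w=[int(x) for x in v.proj([.4881,-.1442,.08])]; print(u,w)
y0=max(0,w-60);x0=u-70; print(y0,x0)
cv2.imwrite("pics/w23z.png",cv2.resize(v.im[y0:w+60,x0:u+70],(700,5*(w+60-y0)),interpolation=cv2.INTER_CUBIC))
E
```

```text
clock: 61.5
eef_pos: [0.4869, -0.1447, 0.1068]
tool_rot: [[0.352, 0.935, 0.05], [0.934, -0.354, 0.051], [0.065, 0.029, -0.997]]
ft_force: [0.6, 0.5, 0.8]
grip_width: 0.0375
t 61.5 now [ 0.4869 -0.1447  0.1068] 69.35 grip 0.0375 d [ 0.0008  0.0001 -0.0098] dyaw -0.05 tilt [0.065 0.029] z [0.05  0.051] F [0.6 0.5 0.8]
0 [-0.01, 0.01, 0.25, 0.0]
clock: 62.5
eef_pos: [0.4527, -0.24, 0.1714]
tool_rot: [[0.349, 0.935, 0.058], [0.935, -0.352, 0.045], [0.063, 0.038, -0.997]]
ft_force: [-0.3, -0.8, -0.1]
grip_width: 0.0373
t 62.5 now [ 0.4527 -0.24    0.1714] 69.53 grip 0.0373 d [ 0.035   0.0954 -0.0744] dyaw -0.23 tilt [0.063 0.038] z [0.058 0.045] F [-0.3 -0.8 -0.1]
0 [0.27, -0.01, 0.22, 0.0]
8 [0.27, -0.01, 0.22, 0.0]
315 96
36 245
```

View pics/w23z.png

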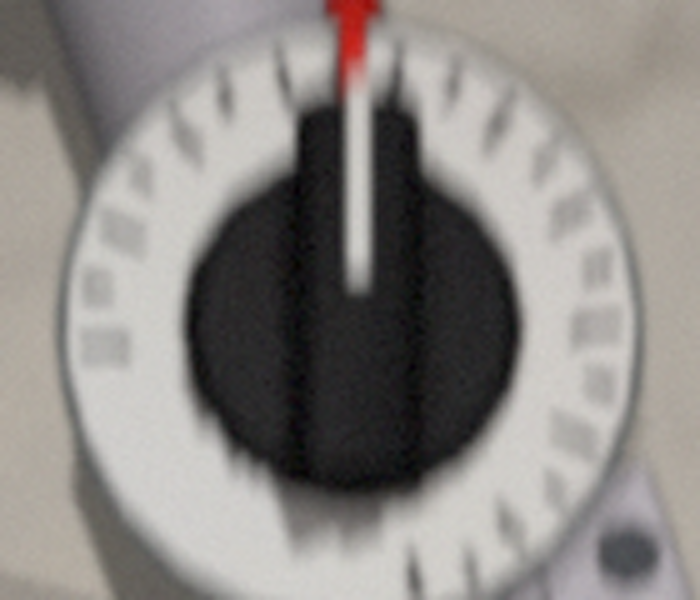

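Run:
```python
from h import *
v=V("w23");P=v.pts(); hsv=cv2.cvtColor(v.im,cv2.COLOR_BGR2HSV)
M=(P[...,2]>.104)&(P[...,2]<.115)&(np.hypot(P[...,0]-.4878,P[...,1]+.1443)<.03); q=P[M]; r=cv2.minAreaRect(q[:,:2].astype(np.float32)); print("bar",r)
m=cv2.inRange(hsv,(0,170,80),(6,255,255))|cv2.inRange(hsv,(174,170,80),(180,255,255)); m[:20]=0;m[80:]=0;m[:,:280]=0;m[:,350:]=0
ys,xs=np.nonzero(m); Q=np.array([v.plane(x,y,.078) for x,y in zip(xs,ys)]); c=r[0]; mm=Q.mean(0); print(len(xs),mm,"mark ang",np.degrees(np.arctan2(mm[1]-c[1],mm[0]-c[0])))
a=shot("side","si24");shot("scene","sc24"); funnels("sc24");funnels("si24")
v=V("si24");a=cv2.resize(v.im[130:330,230:400],(510,600),interpolation=cv2.INTER_CUBIC)
v=V("sc24");b=cv2.resize(v.im[170:320,240:420],(720,600),interpolation=cv2.INTER_CUBIC)
cv2.imwrite("pics/f1.png",a);cv2.imwrite("pics/f2.png",b)
v=V("si24");P=v.pts();print("cup",np.median(P[250:258,250:260].reshape(-1,3),0))
```

```text
bar ((0.4878452718257904, -0.14477171003818512), (0.04242471605539322, 0.013871601782739162), 69.23994445800781)
77 [ 0.49949151 -0.11333763  0.078     ] mark ang 69.67046844220087
sc24 [553. 198.] [533, 170, 49, 48, 914] ctr 0.8835 -0.3228 r 0.0731 zmed 0.2226 zmax 0.2624
sc24 [292. 201.] [283, 196, 19, 10, 151] ctr 0.4864 0.1266 r 0.0248 zmed 0.1464 zmax 0.1535
sc24 [315. 213.] [306, 208, 20, 11, 168] ctr 0.4861 0.0364 r 0.0235 zmed 0.1471 zmax 0.1532
sc24 [339. 227.] [329, 222, 22, 11, 196] ctr 0.4827 -0.0487 r 0.0252 zmed 0.1468 zmax 0.1556
si24 [245. 145.] [236, 129, 21, 29, 285] ctr 0.8711 -0.2888 r 0.044 zmed 0.2259 zmax 0.2614
si24 [632. 189.] [626, 178, 13, 22, 183] ctr -0.7352 -2.9102 r 0.0486 zmed -0.6177 zmax -0.576
si24 [302. 234.] [293, 229, 18, 11, 154] ctr 0.4902 0.1367 r 0.0252 zmed 0.1493 zmax 0.1582
si24 [166. 283.] [154, 276, 24, 15, 294] ctr 0.7587 0.3424 r 0.0326 zmed 0.06 zmax 0.0646
cup [0.62549001 0.13043343 0.05965773]
```

View pics/f1.png

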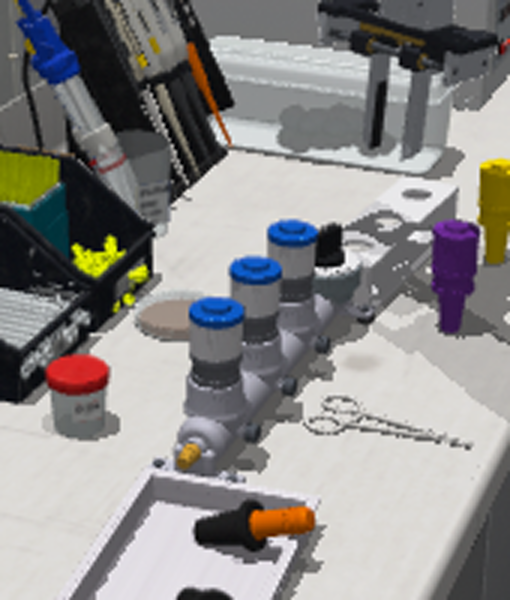

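View pics/f2.png

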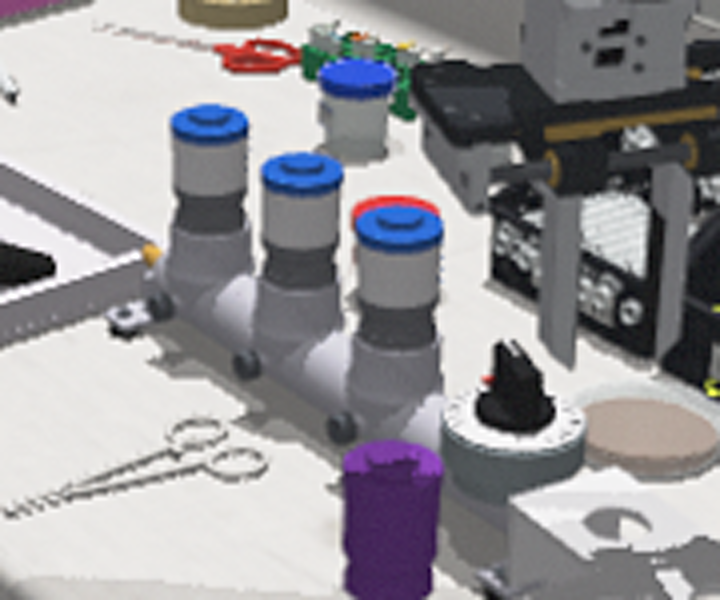

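Run:
```python
from h import *
v=V("si24"); cv2.imwrite("pics/tr.png",cv2.resize(v.im[270:370,230:350],(720,600),interpolation=cv2.INTER_CUBIC))
```

```text
(no output)
```

View pics/tr.png

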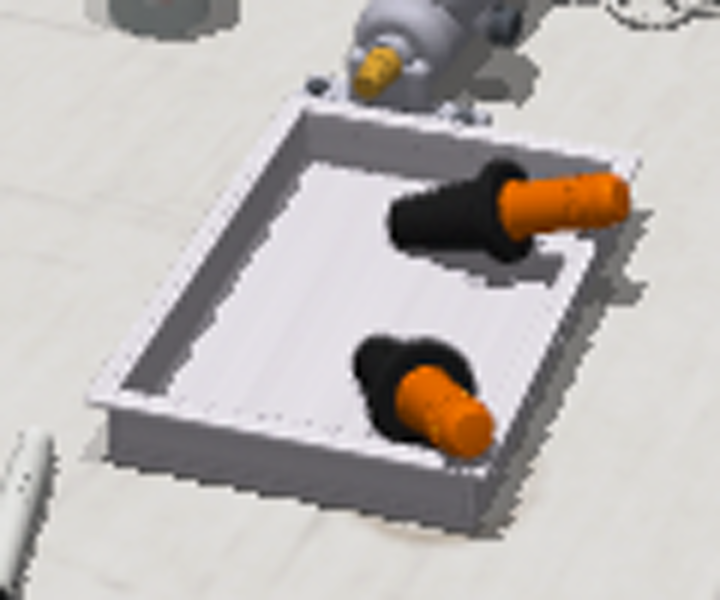

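Run:
```python
from h import *
v=V("si24"); f=lambda u,w,z:v.plane(230+u/6,270+w/6,z)[:2]
c=np.array([f(300,105,.03),f(640,160,.03),f(490,468,.03),f(95,398,.03)]); o=c.mean(0)
ex=(c[0]+c[3]-c[1]-c[2]);ex/=np.linalg.norm(ex); ey=(c[2]+c[3]-c[0]-c[1]);ey/=np.linalg.norm(ey); print(o)
for u,w in((505,212),(420,390)):
    p=f(u,w,.027)-o; print("plug in tray",p@ex,p@ey)
o=ctrl.get_obs(); print(o["clock"],np.round(o["ft_force"],1))
```

```text
[0.43205966 0.31598999]
plug in tray -0.03184868106284882 -0.058537942287742374
plug in tray -0.03336461467753672 0.06380257347701798
62.65 [0.4 0.7 0.1]
```

Run:
```python
from h import *
print(ctrl.job_done())
```

```text
the job is handed in; nothing more can be done
None
```

The manifold is set up and the job was handed in at about 63 s; no verdict is reported, so the results below are my own measurements.

- **Plugs:** I rocked plug_a and plug_b out with the manifold standing throughout; the third station was already open. Both lie in the tray, collars about 32–33 mm (tray x) and 59–64 mm (tray y) from its middle. The tray was knocked a couple of centimetres mid-run, so I re-measured it before placing plug_a.
- **Funnels:** All three stand in stations a, b and c, each pressed down with about 34 N while still gripped rather than tapped afterwards. My lid-height measurements put them 0.6 to 0.9 mm above the rim (limit 2 mm), leaning up to 0.02 rad (limit 0.07 rad).
- **Dial:** Turned about 78° clockwise after the funnels were in. The pointer bar measures 69.2° and the red mark 69.7°, a gap of about 0.2 mm at the tip.
- **Sample cup:** Its lid shows no movement beyond about 3 mm, which is within camera error.

**What was off:**
- Rocking the plugs slid the manifold about 4 mm along its length, so I re-measured the stations and dial before using them.
- The tool's tilt drifted to 0.05–0.09 rad over the run and I could not correct it. The funnel presses therefore carried about 14–16 N of sideways force.
- The funnels sit slightly proud rather than perfectly flush, and I did not tap them again.

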